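# Stack an empty stack-nest bin on the loaded one in the culture lab

### The job

Take the upper of the two nested bins from the slanted stand, lifting it straight out so that the lower one stays there, and stack it on the bin with the dishes, which stands loosely in its spill tray. Turn it half round for that, its yellow end over the other's plain end, so that its feet sit fully home on the ledges and it stands level and clear of the dishes. Set it down gently without letting it drop, keep off the dishes and the jar, disturb nothing else on the bench, and let go.

Things in the scene. Friction and masses are not known exactly. Their poses are not given: they have to be found in the camera images.
- spare_bin_centre (a point): Teal stack-nest bin with one yellow end, one of three alike: 220 x 126 x 80 mm high, about 270 g, tapering inwards below the rim. Site at its middle, 40 mm above the underside, 40 mm below the rim's top; x towards the yellow end, y across, z up out of the mouth. The bin to move: empty, nested yellow over yellow in the kept bin on the slanted stand, leaning with it at 30 degrees.
- spare_bin_rim (a point): Middle of the spare bin's long rim band on its +y side (the -y side is alike): 58 mm from the bin's middle, 9 mm below the top. The band is an upright wall 10 mm thick (y), 18 mm high and free for fingers for 140 mm; below it the side wall slopes inwards, so a fingertip inside should not go deeper than 18 mm. Ribs hang under it at x = +-80 mm.
- spare_bin_yellow_end (a point): Middle of the rim of the spare bin's yellow end (10 mm thick, 18 mm high, upright): 105 mm from the bin's middle along x, 71 mm above its underside. Inside, the wall below its middle is free for a finger (|y| under 25 mm). The plain end's rim is alike, but has a ledge 14 mm below its top there.
- spare_bin_foot (a point): Underside of the spare bin's foot at the yellow end: 46 mm wide (y), 11 mm long, at x = 86 mm. Two more feet stand in the corners of the plain end: x = -86 mm, |y| = 35 to 44.5 mm. The feet stick out 7 mm below the floor and carry the bin.
- spill_tray: Low white spill tray, fixed, 216 x 122 mm, rim 22 mm high, floor 4 mm thick; origin on the bench under its middle. The loaded bin, alike the others, stands loose and level in it with dishes and a jar: yellow end towards the tray's +x, rim top 84 mm above the bench. Its own pose is NOT reported: it stands up to 8 mm off the tray's middle in x and y, turned up to 0.05 rad, and can be slid by hand.
- kept_bin_mid_ledge (a point): Top of the ledge in the middle of the kept bin's plain end; the loaded bin has the same: 66 mm above its underside, 14 mm below the rim's top, x = -90 mm. It is a pocket: end wall at x = -100 mm, a lip 5 mm high at x = -79 mm, cheeks 5 mm high at y = +-24.5 mm. The yellow-end foot of a bin turned half round belongs in it, with 1.5 mm play before it rides up.
- kept_bin_corner_ledge (a point): Top of one of the two ledges in the corners of the kept bin's yellow end (the other at -y; the loaded bin alike), 66 mm above its underside: |x| = 79 (5 mm lip) to 100 mm, |y| = 30 to 53 mm. The turned bin's plain-end feet belong here. Fully home it is level, 66 mm above the loaded bin and centred on it. Yellow over yellow, feet miss the ledges and it sinks onto the contents.
- kept_bin_centre (a point): Teal stack-nest bin with one yellow end, one of three alike: 220 x 126 x 80 mm high, about 270 g, tapering inwards below the rim. Site at its middle, 40 mm above the underside, 40 mm below the rim's top; x towards the yellow end, y across, z up out of the mouth. The bin that stays on the stand, long side against its lip. The spare one sits in it loosely (2 mm play), 44 mm further along z.
- stand: Fixed angled bin stand of bent steel sheet, 250 mm wide (y), 135 mm deep, 85 mm high at its back. Its plate slopes at 30 degrees and faces -x of this frame (the robot, turned up to 0.2 rad either way); a lip 30 mm high runs along its lower edge. Origin on the bench under its middle.
- dish_0: Closed culture dish, 60 mm across, 15 mm high, number 1 from below of a pile of three on the loaded bin's floor (10 mm thick with the feet), not fastened, anywhere in its half of the bin. Origin at the centre of its underside, z up.
- dish_1: Closed culture dish, 60 mm across, 15 mm high, number 2 from below of a pile of three on the loaded bin's floor (10 mm thick with the feet), not fastened, anywhere in its half of the bin. Origin at the centre of its underside, z up.
- dish_2: Closed culture dish, 60 mm across, 15 mm high, number 3 from below of a pile of three on the loaded bin's floor (10 mm thick with the feet), not fastened, anywhere in its half of the bin. Origin at the centre of its underside, z up.
- sample_jar: Orange screw-capped jar, 44 mm across, 50 mm high, standing loose in the loaded bin beside the dishes, so its top is 64 mm above the bench. Origin at the centre of its underside, z up.
- tube_rack: Blue tube rack with capped tubes, 105 x 205 mm, 87 mm high, loose. Origin under its centre.
- tip_box: Pipette tip box with a blue lid, 89 x 126 mm, 72 mm high, loose. Origin under its centre.
- media_bottle: Glass bottle with an orange cap, 66 mm across, 155 mm high, loose. Origin under its centre.
- pipette: White hand pipette lying on the bench, 290 mm long, 29 mm thick, loose. Origin on the bench under its middle, x towards its tip.

How it is judged:
By the outcome, as a careful person would: the job done as asked, in the order asked, and still so for the second after the job is handed in, with the robot touching nothing.
It also fails if it takes over 67 s, if anything falls off the work surface, if the arm or the gripper's body presses on something with over 40 N, if the wrist force passes 120 N, or if a joint passes its speed limit or range.

### The arm

A 6-joint arm with a two-finger parallel gripper is mounted at the origin on the work surface. World frame = base frame: x ahead of the robot, y to its left, z up, the work surface at z = 0. Lengths are in mm, angles in rad, forces in N, time in s.
With the tool pointing down it reaches from about 350 to 875 mm from the base axis. Payload 4.2 kg.
Tool frame: the origin (TCP) lies midway between the tips of the shut fingers; the grasp point (between the pads) lies 19 mm behind it; z points along the fingers, y is the direction in which the jaws open and shut (so a half turn about z gives the same grasp; the last joint's range is limited). The gripper opens to 85 mm and grips with 20 to 120 N. Pads are 22 mm wide; open, the fingers measure 114 mm over their backs; the gripper's body (76 mm by 85 mm) begins 54 mm behind the grasp point. The pads swing forward as they close: fully open they stand 13 mm farther back than shut.
Start: joints at [1.585, 0.385, 0.008, 0, -1.194, -0.259], TCP at [151.445, 606.353, 231.312] pointing down, gripper open.
Joint ranges: [-3.14, 3.14], [-1.21, 2.06], [-1.07, 1.41], [-3.16, 2.05], [-2.99, -0.16], [-3.1, 3.1]. Speed limits (rad/s): [2.79, 2.79, 3.14, 3.14, 3.14, 3.14].

### API

Orientations are given as a unit quaternion [x, y, z, w].
In Python, from bench import arm gives the robot as it stands. The module is installed in compiled form; this text tells all that it offers.
- The arm moves only by the tool drive_tool, never from a script. Its argument "moves" is a list that holds one entry, the list of rows, each a list of 7 numbers: the opening, from 0 (shut) to 1 (fully open), then the shift along the tool's x, y, z in m, then the turn, a rotation vector about the tool's x, y, z in rad. In form: [[[hand, dx, dy, dz, wx, wy, wz], ...]]. A call has 1 to 20 rows; each row shifts and turns the pose as measured when the row begins, along the tool's axes as they then stand; what a row does not reach is not made up. A row lasts 1/10 s, in which the tool goes at most 50 mm and 8.59 degrees, less where a joint would pass 70% of its speed; a pose out of reach is approached as far as the arm can. A call with a gripper value outside its range is refused whole. The fingers move at their own pace and stop on an object; the grip force is fixed at half the most. Time passes only in rows, so rows that do not move let the fingers close. It gives the time, the measured TCP pose, the force and the opening at its end, in the units of the state.
- arm.read_state(): the state, without advancing time (a new reading comes with each control period).
- arm.get_image(name): name is "scene" or "top" or "wrist"; returns (picture, depth): 384x512x3 uint8, red, green, blue; 384x512 float32, mm along the optical axis (not along the pixel's ray), 0 where there is no reading.
- arm.camera_params(name): a dict with "fov_y" (degrees; the focal length in pixels is half the picture's height over the tangent of half this angle, whatever the lens; pixels are square), "cx", "cy" (the principal point, pixels), "world_from_camera" (4x4, takes a point from camera to world coordinates); the wrist camera has in their place "T_tool_cam" (4x4, takes a point from camera to tool coordinates, whose origin is the TCP and whose axes are the flange's). Camera axes: x right, y down, z forward; pixel columns grow to the right and rows downward; lengths in mm; the calibration is good to about 2 mm. A picture is of the moment at which its call begins: read the wrist's pose just before it. camera_params takes no time and is no camera call.
- arm.job_done(): hands the job in, once; it reports no verdict.
The state is a dict: "clock": time; "joints": joint angles; "joint_vel": joint speeds; "joint_efforts": joint torques, N m; "position": TCP position; "ee_rot": TCP orientation; "contact_force": force on the tool from outside, world axes, zero at the start; "wrist_torque": the same for the moment, N m; "gripper_width": finger opening in mm.
Only numpy, scipy, OpenCV 4.12 (cv2) and the standard library are available. Lean on these libraries where they do the work, as an engineer would, in place of code of your own. Each camera call takes 0.05 s, during which the arm holds its last target.

## Working session

There is one attempt and no reset: what is moved stays moved. The work goes in short steps, Python scripts to look and compute and a tool call to move; the robot and the scene stay as the last step left them, time stands still between calls to the robot, and variables do not carry over. Pictures are saved under pics/ and viewed, and the job is handed in when it is done.

Besides the shell and the picture viewer there is one more tool, called after ">>>" as name(argument=value, ...), one argument or row to a line, values as JSON. drive_tool: Moves the arm, as the interface text tells. Its arguments: {"type":"object","properties":{"moves":{"type":"array","items":{"type":"array","items":{"type":"array","items":{"type":"number"}}}}},"required":["moves"]}

```bash
mkdir -p pics; ls; python3 - <<'E'
from bench import arm
import cv2, numpy as np
s=arm.read_state(); print(s)
for n in ("scene","top","wrist"):
    p,d=arm.get_image(n); cv2.imwrite(f"pics/{n}0.png",cv2.cvtColor(p,cv2.COLOR_RGB2BGR)); np.save(f"pics/{n}0_d.npy",d); np.save(f"pics/{n}0_p.npy",p)
    print(n,arm.camera_params(n), (d>0).mean())
print(arm.read_state()['clock'])
E
```

```text
pics
{'clock': 0.0, 'joints': array([ 1.58459797e+00,  3.85565368e-01,  6.58887581e-03, -5.06339688e-04,
       -1.19403130e+00, -2.58603085e-01]), 'joint_vel': array([ 1.23017872e-03, -3.86775184e-04,  7.27001601e-05,  1.02114644e-03,
       -1.52433150e-03, -1.22600140e-03]), 'joint_efforts': array([-6.47007892e-05, -3.92288375e+01,  1.88399649e+01,  4.18636143e+00,
       -4.68625833e-03, -2.36393305e-06]), 'position': array([151.31376522, 605.77772341, 230.20074233]), 'ee_rot': array([ 9.92506336e-01, -1.22187946e-01, -8.29921970e-05,  1.12744041e-03]), 'contact_force': array([ 0.17677825,  0.49094908, -0.37610601]), 'wrist_torque': array([-0.02721624,  0.01020793,  0.01091835]), 'gripper_width': 85.59157890177116}
scene {'fov_y': 53.24677016188618, 'cx': 262.343308958489, 'cy': 189.30479933788016, 'world_from_camera': array([[-5.25028391e-01,  5.25412239e-01, -6.69542506e-01,
         1.48298009e+03],
       [ 8.51046461e-01,  3.16650110e-01, -4.18870659e-01,
         5.42080296e+02],
       [-8.06906324e-03, -7.89730769e-01, -6.13400524e-01,
         9.74096128e+02],
       [ 0
[... 326 characters left out ...]
-1.97030794e-02,
        -2.35600605e+01],
       [ 2.09085493e-02, -1.70953512e-01, -9.85057221e-01,
         1.43666034e+03],
       [ 0.00000000e+00,  0.00000000e+00,  0.00000000e+00,
         1.00000000e+00]])} 0.9961700439453125
wrist {'fov_y': 71.50434474027394, 'cx': 261.80430215758025, 'cy': 194.41405931584782, 'T_tool_cam': array([[-7.30950892e-04, -9.57963687e-01, -2.86888549e-01,
         7.28747641e+01],
       [ 9.99999730e-01, -7.23668480e-04, -1.31418869e-04,
         1.05622746e+00],
       [-8.17176960e-05, -2.86888568e-01,  9.57963957e-01,
        -1.43006700e+02],
       [ 0.00000000e+00,  0.00000000e+00,  0.00000000e+00,
         1.00000000e+00]])} 0.9960276285807291
0.15
```

View pics/scene0.png

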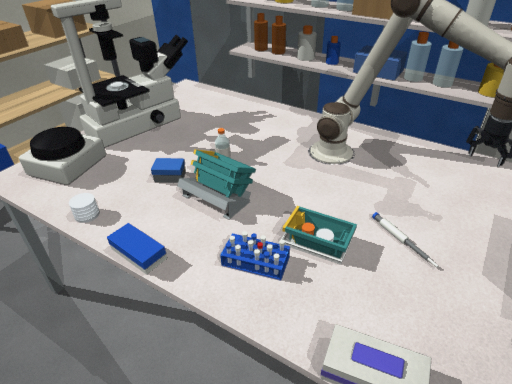

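View pics/top0.png

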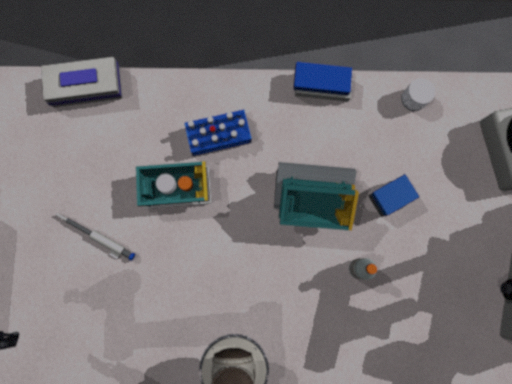

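View pics/wrist0.png

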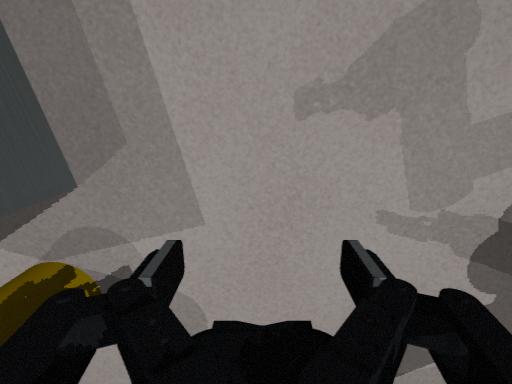

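```bash
cat > h.py <<'E'
import numpy as np, cv2
from scipy.spatial.transform import Rotation as R
from bench import arm
def K(c):
    f=192/np.tan(np.radians(c['fov_y'])/2); return f,c['cx'],c['cy']
def cloud(d,c,T):
    f,cx,cy=K(c); v,u=np.mgrid[:384,:512]
    P=np.stack([(u-cx)/f*d,(v-cy)/f*d,d],-1)
    return P@T[:3,:3].T+T[:3,3]
def tool(s):
    T=np.eye(4); T[:3,:3]=R.from_quat(s['ee_rot']).as_matrix(); T[:3,3]=s['position']; return T
def grab(n,tag):
    c=arm.camera_params(n); s=arm.read_state()
    p,d=arm.get_image(n)
    T=c['world_from_camera'] if n!='wrist' else tool(s)@c['T_tool_cam']
    cv2.imwrite(f"pics/{tag}.png",cv2.cvtColor(p,cv2.COLOR_RGB2BGR)); np.savez(f"pics/{tag}.npz",p=p,d=d,T=T,c=[c['fov_y'],c['cx'],c['cy']])
    return p,d,c,T
def ray(u,v,c,T,z):
    f,cx,cy=K(c); r=T[:3,:3]@np.array([(u-cx)/f,(v-cy)/f,1]); o=T[:3,3]
    return o+r*(z-o[2])/r[2]
def masks(p):
    h=cv2.cvtColor(p,cv2.COLOR_RGB2HSV); H,S,V=[h[...,i].astype(int) for i in range(3)]
    return (H>78)&(H<98)&(S>110)&(V>25), (H>18)&(H<30)&(S>150)&(V>60)
E
python3 - <<'E'
from h import *
for n in ("top","scene"):
    c=arm.camera_params(n);p=np.load(f"pics/{n}0_p.npy");d=np.load(f"pics/{n}0_d.npy");X=cloud(d,c,c['world_from_camera'])
    t,y=masks(p)
    k,l,st,_=cv2.connectedComponentsWithStats((t|y).astype(np.uint8))
    for i in range(1,k):
        if st[i][4]<100: continue
        m=(l==i); Q=X[m]; print(n,st[i],'min',Q.min(0).round(),'max',Q.max(0).round(),'yel',X[m&y].mean(0).round(), np.median(X[m&y],0).round())
    # table z check
    print('table', np.median(X[300:320,100:160,2]) )
im=cv2.resize(cv2.imread('pics/top0.png')[110:280,120:440],(800,425),interpolation=cv2.INTER_CUBIC);cv2.imwrite('pics/topz.png',im)
im=cv2.resize(cv2.imread('pics/scene0.png')[120:280,150:370],(800,582),interpolation=cv2.INTER_CUBIC);cv2.imwrite('pics/scz.png',im)
E
```

```text
top [ 137  162   71   43 1781] min [320. -24.   5.] max [ 645.  311. 1437.] yel [587. 106.  71.] [592. 104.  74.]
top [ 280  178   74   51 2701] min [ 320. -352.   63.] max [ 594.  -24. 1437.] yel [nan nan nan] [nan nan nan]
top [336 191  22  39 407] min [ 320. -363.   81.] max [ 539.  -24. 1437.] yel [ 483. -341.  142.] [ 482. -347.  128.]
table -0.02708779800650518
scene [478  63  26  34 511] min [-518.  504.  231.] max [1483.  575.  974.] yel [-445.  539.  304.] [-453.  539.  301.]
scene [ 191  150   64   47 1776] min [ 437. -362.   30.] max [1483.  542.  974.] yel [ 522. -333.  138.] [ 497. -346.  132.]
scene [ 283  206   73   52 1824] min [510.  91.   7.] max [1483.  542.  974.] yel [575. 110.  62.] [563. 107.  67.]
table -751.3896524263226<stdin>:8: RuntimeWarning: Mean of empty slice.
  ret = um.true_divide(
  return _methods._mean(a, axis=axis, dtype=dtype,
```

View pics/topz.png

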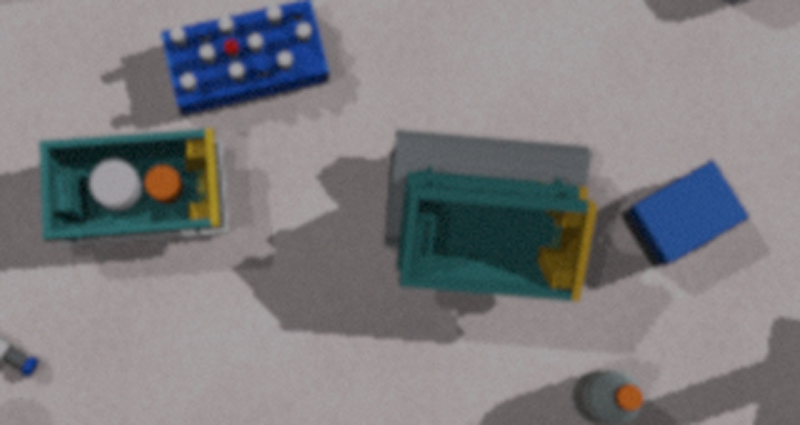

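View pics/scz.png

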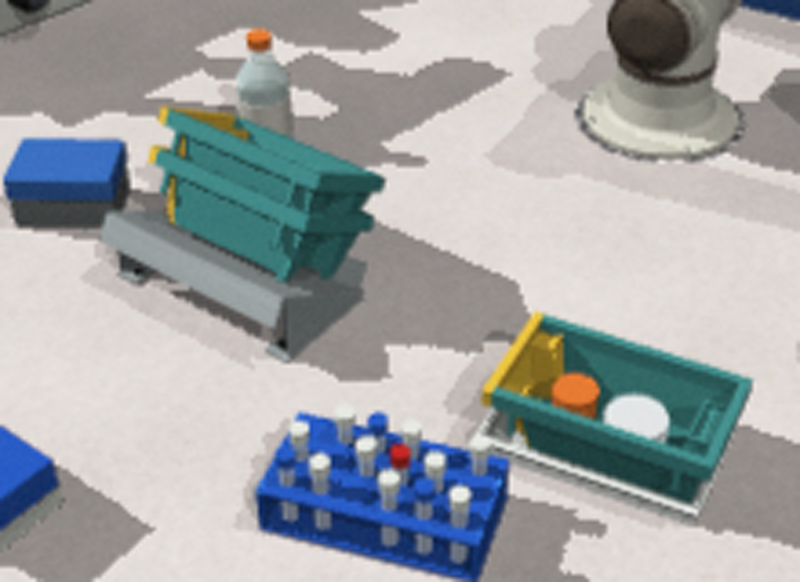

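```bash
cat >> h.py <<'E'
def plan(target_pos,target_R,hand,n=None,pos0=None,R0=None,vmax=0.045,wmax=0.14):
    s=arm.read_state(); p=np.array(s['position'] if pos0 is None else pos0)/1000.; Q=R.from_quat(s['ee_rot']) if R0 is None else R0
    t=np.array(target_pos)/1000.
    rv=(Q.inv()*target_R).as_rotvec()
    if n is None: n=int(np.ceil(max(np.linalg.norm(t-p)/vmax,np.linalg.norm(rv)/wmax,1)))
    rows=[]
    for i in range(n):
        Qi=Q*R.from_rotvec(rv*i/n)
        dl=Qi.inv().apply((t-p)/n)
        rows.append([hand]+[round(float(x),4) for x in dl]+[round(float(x),4) for x in rv/n])
    print(n); print(str(rows).replace(' ',''))
    return rows
def frame(z,x):
    z=np.array(z,float);z/=np.linalg.norm(z);x=np.array(x,float);x-=z*(x@z);x/=np.linalg.norm(x)
    return R.from_matrix(np.column_stack([x,np.cross(z,x),z]))
E
python3 - <<'E'
from h import *
plan([585,290,250],frame([0,0,-1],[0,-1,0]),1)
E
```

```text
12
[[1,0.0414,0.0168,-0.0016,0.0001,-0.0001,0.1105],[1,0.043,0.0121,-0.0016,0.0001,-0.0001,0.1105],[1,0.0441,0.0073,-0.0016,0.0001,-0.0001,0.1105],[1,0.0446,0.0024,-0.0016,0.0001,-0.0001,0.1105],[1,0.0446,-0.0026,-0.0016,0.0001,-0.0001,0.1105],[1,0.0441,-0.0075,-0.0016,0.0001,-0.0001,0.1105],[1,0.043,-0.0123,-0.0016,0.0001,-0.0001,0.1105],[1,0.0414,-0.0169,-0.0016,0.0001,-0.0001,0.1105],[1,0.0393,-0.0214,-0.0016,0.0001,-0.0001,0.1105],[1,0.0367,-0.0256,-0.0016,0.0001,-0.0001,0.1105],[1,0.0336,-0.0295,-0.0016,0.0001,-0.0001,0.1105],[1,0.0302,-0.033,-0.0016,0.0001,-0.0001,0.1105]]
```

>>> drive_tool(
  moves=[
    [[1, 0.041, 0.017, -0.002, 0, 0, 0.11], [1, 0.043, 0.012, -0.002, 0, 0, 0.11], [1, 0.044, 0.007, -0.002, 0, 0, 0.11], [1, 0.045, 0.002, -0.002, 0, 0, 0.11], [1, 0.045, -0.003, -0.002, 0, 0, 0.11], [1, 0.044, -0.008, -0.002, 0, 0, 0.11], [1, 0.043, -0.012, -0.002, 0, 0, 0.11], [1, 0.041, -0.017, -0.002, 0, 0, 0.11], [1, 0.039, -0.021, -0.002, 0, 0, 0.11], [1, 0.037, -0.026, -0.002, 0, 0, 0.11], [1, 0.034, -0.03, -0.002, 0, 0, 0.11], [1, 0.03, -0.033, -0.002, 0, 0, 0.11], [1, 0, 0, 0, 0, 0, 0]],
  ],
)

```text
clock: 1.45
position: [593.6, 269.9, 250.0]
ee_rot: [-0.691, 0.723, -0.001, -0.005]
contact_force: [-0.8, 0.5, 0.3]
gripper_width: 85.4
```

```bash
python3 - <<'E'
from h import *
print(arm.read_state()['joints'].round(3))
p,d,c,T=grab('wrist','w1')
cv2.imwrite('pics/w1b.png',cv2.resize(cv2.imread('pics/w1.png'),(768,576),interpolation=cv2.INTER_CUBIC))
E
```

```text
[ 0.676  0.425  0.116  0.004 -1.271 -0.722]
```

View pics/w1b.png

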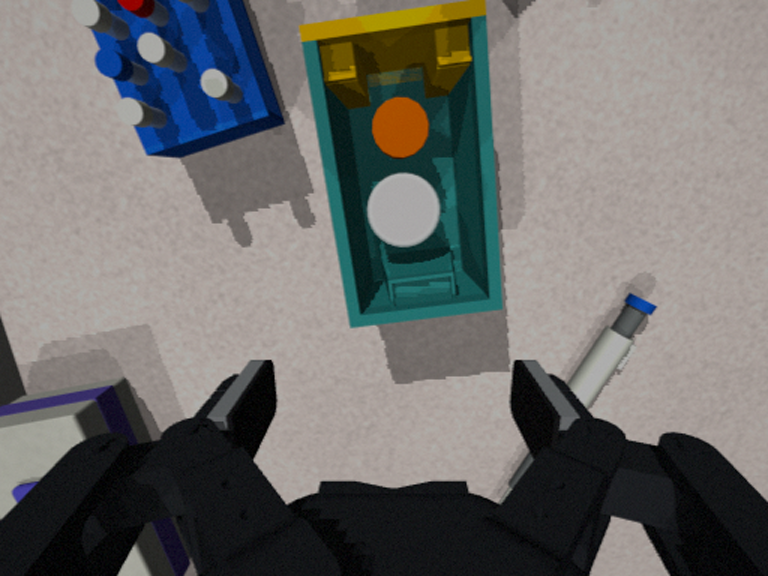

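```bash
cat >> h.py <<'E'
def load(tag):
    a=np.load(f"pics/{tag}.npz"); f,cx,cy=a['c']; c=dict(fov_y=f,cx=cx,cy=cy)
    return a['p'],a['d'],c,a['T']
def linefit_quad(mask):
    """outer contour of mask -> approx quad -> subpixel lines refit -> corners"""
    cs,_=cv2.findContours(mask.astype(np.uint8),cv2.RETR_EXTERNAL,cv2.CHAIN_APPROX_NONE)
    c=max(cs,key=cv2.contourArea); hull=cv2.convexHull(c)
    for e in np.linspace(2,30,60):
        q=cv2.approxPolyDP(hull,e,True)
        if len(q)==4: break
    q=q[:,0].astype(float); pts=c[:,0].astype(float); L=[]
    for i in range(4):
        a,b=q[i],q[(i+1)%4]; n=np.array([-(b-a)[1],(b-a)[0]])/np.linalg.norm(b-a); t=((pts-a)@(b-a))/((b-a)@(b-a))
        s=pts[(abs((pts-a)@n)<3)&(t>.08)&(t<.92)]
        vx,vy,x0,y0=cv2.fitLine(s.astype(np.float32),cv2.DIST_HUBER,0,.01,.01).ravel(); L.append((vx,vy,x0,y0))
    out=[]
    for i in range(4):
        a=L[i-1];b=L[i]; A=np.array([[a[0],-b[0]],[a[1],-b[1]]]); k=np.linalg.solve(A,[b[2]-a[2],b[3]-a[3]]); out.append([a[2]+k[0]*a[0],a[3]+k[0]*a[1]])
    return np.array(out)
E
python3 - <<'E'
from h import *
p,d,c,T=load('w1'); X=cloud(d,c,T); t,y=masks(p)
m=(t|y)
k,l,st,_=cv2.connectedComponentsWithStats(m.astype(np.uint8)); i=1+np.argmax(st[1:,4]); m=l==i; print(st[i])
z=X[...,2]; print(np.histogram(z[m],bins=np.arange(0,100,4)))
top=m&(z>79)&(z<90); print('rim z',np.median(z[top]),z[top].std())
tb=(~m)&(z<10)&(z>-10); print('bench z',np.median(z[tb]))
r=cv2.minAreaRect(X[top][:,:2].astype(np.float32)); print(r)
Y=X[top&y]; print('yel',Y.mean(0))
q=linefit_quad(m); print(q.round(1))
W=np.array([ray(u,v,c,T,84) for u,v in q]); print(W.round(1)); print(np.linalg.norm(np.roll(W,-1,0)-W,axis=1).round(1),W.mean(0).round(1))
# top camera same
pc=np.load('pics/top0_p.npy');cc=arm.camera_params('top');TT=cc['world_from_camera']
t,y=masks(pc); m=np.zeros_like(t); m[155:215,130:215]=(t|y)[155:215,130:215]
q=linefit_quad(m); W=np.array([ray(u,v,cc,TT,84) for u,v in q]); print('top',W.round(1)); print(np.linalg.norm(np.roll(W,-1,0)-W,axis=1).round(1),W.mean(0).round(1))
E
```

```text
[  199     0   136   218 18252]
(array([  22,    0,    3, 3702,  383,  313,  347,  358,  383,  424,  434,
        474,  485,  532,  570,  597,  536, 1805,  640,  436, 1942, 3778,
          0,    0]), array([ 0,  4,  8, 12, 16, 20, 24, 28, 32, 36, 40, 44, 48, 52, 56, 60, 64,
       68, 72, 76, 80, 84, 88, 92, 96]))
rim z 84.33160304633441 1.1632539439358958
bench z 0.49255178090925256
((576.6762084960938, 200.90298461914062), (125.45527648925781, 220.42881774902344), 4.793938636779785)
yel [585.6364482   96.76538872  84.18733094]
[[322.1  -1.2]
 [334.  205.2]
 [234.  217.3]
 [199.9  16.8]]
[[523.9  86.6  84. ]
 [505.5 304.7  84. ]
 [629.  314.6  84. ]
 [647.4  96.9  84. ]]
[218.9 123.8 218.6 123.9] [576.5 200.7  84. ]
top [[641.8  97.2  84. ]
 [525.5  88.3  84. ]
 [505.  299.9  84. ]
 [624.4 310.8  84. ]]
[116.7 212.6 119.9 214.4] [574.2 199.1  84. ]
```

```bash
python3 - <<'E'
from h import *
c=arm.camera_params('top');p=np.load("pics/top0_p.npy");d=np.load("pics/top0_d.npy");T=c['world_from_camera'];X=cloud(d,c,T)
t,y=masks(p); m=np.zeros_like(t); m[170:235,270:365]=(t|y)[170:235,270:365]
q=linefit_quad(m); print(q.round(1))
for u,v in q:
    b=X[int(v)-3:int(v)+4,int(u)-3:int(u)+4].reshape(-1,3); b=b[(b[:,2]>20)&(b[:,2]<300)]; print(b[np.argmax(b[:,2])].round(0), len(b))
print(X[172:236:4,320].round(0))
E
```

```text
[[283.6 178.5]
 [357.6 185.7]
 [304.4 224.8]
 [278.7 223.2]]
[ 573. -150.  148.] 49
[ 556. -362.  146.] 5
[ 445. -208.  127.] 42
[ 453. -139.  128.] 11
[[ 615. -271.   84.]
 [ 604. -272.   75.]
 [ 593. -274.   67.]
 [ 565. -259.  144.]
 [ 546. -253.  180.]
 [ 535. -252.  179.]
 [ 536. -267.   97.]
 [ 524. -268.   89.]
 [ 513. -269.   82.]
 [ 500. -269.   82.]
 [ 489. -271.   67.]
 [ 474. -268.   85.]
 [ 460. -264.  102.]
 [ 446. -262.  116.]
 [ 434. -261.  121.]
 [ 431. -282.    2.]]
```

```bash
python3 - <<'E'
from h import *
bx=np.array([-.09,-.996,0]);bz=np.array([-.498,.045,.866])
zm=np.array([.13,0,-.99])
Rm=frame(zm,[-1,0,0])
a=plan([500,0,300],Rm,1)
plan([398,-309,298],frame(-bz,-bx),1,pos0=[500,0,300],R0=Rm)
E
```

```text
11
[[1,0.025,0.0074,-0.0043,0.0089,-0.0105,0.1388],[1,0.0257,0.0038,-0.0046,0.0089,-0.0105,0.1388],[1,0.026,0.0002,-0.0049,0.0089,-0.0105,0.1388],[1,0.0257,-0.0035,-0.0052,0.0089,-0.0105,0.1388],[1,0.0249,-0.007,-0.0054,0.0089,-0.0105,0.1388],[1,0.0236,-0.0105,-0.0056,0.0089,-0.0105,0.1388],[1,0.0219,-0.0137,-0.0057,0.0089,-0.0105,0.1388],[1,0.0197,-0.0166,-0.0058,0.0089,-0.0105,0.1388],[1,0.0172,-0.0192,-0.0058,0.0089,-0.0105,0.1388],[1,0.0143,-0.0215,-0.0058,0.0089,-0.0105,0.1388],[1,0.0111,-0.0233,-0.0057,0.0089,-0.0105,0.1388]]
13
[[1,0.0078,-0.0238,-0.0009,-0.0222,-0.0258,0.1257],[1,0.0047,-0.0245,-0.0016,-0.0222,-0.0258,0.1257],[1,0.0016,-0.0249,-0.0022,-0.0222,-0.0258,0.1257],[1,-0.0016,-0.0248,-0.0028,-0.0222,-0.0258,0.1257],[1,-0.0048,-0.0244,-0.0032,-0.0222,-0.0258,0.1257],[1,-0.0079,-0.0235,-0.0036,-0.0222,-0.0258,0.1257],[1,-0.0109,-0.0222,-0.0038,-0.0222,-0.0258,0.1257],[1,-0.0137,-0.0206,-0.004,-0.0222,-0.0258,0.1257],[1,-0.0162,-0.0186,-0.0041,-0.0222,-0.0258,0.1257],[1,-0.0185,-0.0163,-0.004,-0.0222,-0.0258,0.1257],[1,-0.0205,-0.0138,-0.0038,-0.0222,-0.0258,0.1257],[1,-0.0222,-0.011,-0.0036,-0.0222,-0.0258,0.1257],[1,-0.0235,-0.0081,-0.0032,-0.0222,-0.0258,0.1257]]
```

>>> drive_tool(
  moves=[
    [[1, 0.025, 0.007, -0.005, 0.009, -0.01, 0.139], [1, 0.026, 0.004, -0.005, 0.009, -0.01, 0.139], [1, 0.026, 0, -0.005, 0.009, -0.01, 0.139], [1, 0.026, -0.003, -0.005, 0.009, -0.01, 0.139], [1, 0.025, -0.007, -0.005, 0.009, -0.01, 0.139], [1, 0.024, -0.01, -0.006, 0.009, -0.01, 0.139], [1, 0.022, -0.014, -0.006, 0.009, -0.01, 0.139], [1, 0.02, -0.017, -0.006, 0.009, -0.01, 0.139], [1, 0.017, -0.019, -0.006, 0.009, -0.01, 0.139], [1, 0.014, -0.021, -0.006, 0.009, -0.01, 0.139], [1, 0.011, -0.023, -0.006, 0.009, -0.01, 0.139]],
  ],
)

```text
clock: 2.6
position: [481.5, 3.3, 299.2]
ee_rot: [0.018, 0.998, -0.002, 0.061]
contact_force: [0.8, -0.5, -0.2]
gripper_width: 85.4
```

>>> drive_tool(
  moves=[
    [[1, 0.008, -0.024, -0.001, -0.022, -0.026, 0.126], [1, 0.005, -0.024, -0.002, -0.022, -0.026, 0.126], [1, 0.002, -0.025, -0.002, -0.022, -0.026, 0.126], [1, -0.002, -0.025, -0.003, -0.022, -0.026, 0.126], [1, -0.005, -0.024, -0.003, -0.022, -0.026, 0.126], [1, -0.008, -0.023, -0.004, -0.022, -0.026, 0.126], [1, -0.011, -0.022, -0.004, -0.022, -0.026, 0.126], [1, -0.014, -0.021, -0.004, -0.022, -0.026, 0.126], [1, -0.016, -0.019, -0.004, -0.022, -0.026, 0.126], [1, -0.018, -0.016, -0.004, -0.022, -0.026, 0.126], [1, -0.02, -0.014, -0.004, -0.022, -0.026, 0.126], [1, -0.022, -0.011, -0.004, -0.022, -0.026, 0.126], [1, -0.024, -0.008, -0.003, -0.022, -0.026, 0.126], [1, 0, 0, 0, 0, 0, 0]],
  ],
)

```text
clock: 4.0
position: [350.1, -295.2, 294.8]
ee_rot: [0.738, 0.622, 0.178, 0.194]
contact_force: [0.2, 0.3, -0.2]
gripper_width: 85.4
```

```bash
python3 - <<'E'
from h import *
bx=np.array([-.09,-.996,0]);bz=np.array([-.498,.045,.866])
print(arm.read_state()['joints'].round(3))
plan([398,-309,298],frame(-bz,-bx),1)
E
```

```text
[-0.472 -0.151 -0.465 -0.25  -0.767 -2.702]
2
[[1,-0.0029,0.0222,0.0111,0.0045,0.0092,-0.0374],[1,-0.0038,0.0221,0.011,0.0045,0.0092,-0.0374]]
```

>>> drive_tool(
  moves=[
    [[1, -0.003, 0.022, 0.011, 0.004, 0.009, -0.037], [1, -0.004, 0.022, 0.011, 0.004, 0.009, -0.037], [1, 0, 0, 0, 0, 0, 0]],
  ],
)

```text
clock: 4.3
position: [398.5, -306.1, 298.1]
ee_rot: [0.71, 0.655, 0.175, 0.191]
contact_force: [-0.3, 0.8, -0.4]
gripper_width: 85.3
```

```bash
python3 - <<'E'
from h import *
p,d,c,T=grab('wrist','w2')
cv2.imwrite('pics/w2b.png',cv2.resize(cv2.imread('pics/w2.png'),(768,576),interpolation=cv2.INTER_CUBIC))
E
```

```text
(no output)
```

View pics/w2b.png

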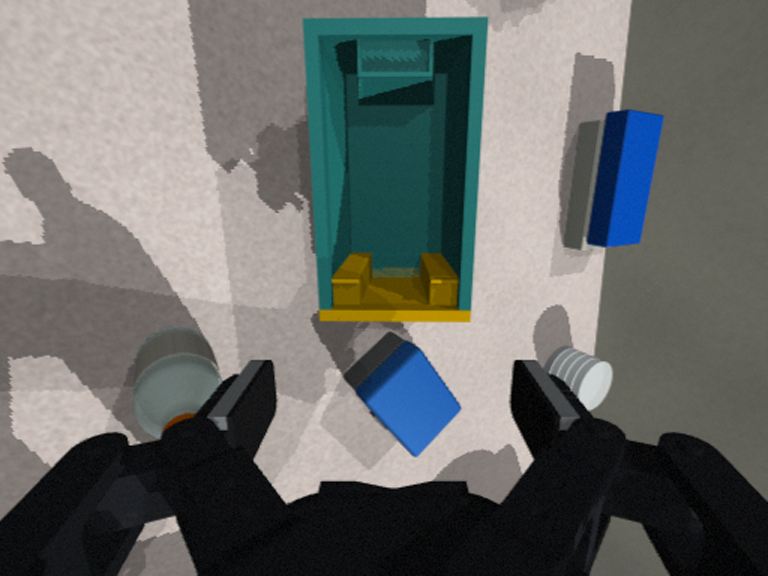

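```bash
cat >> h.py <<'E'
def rimpose(X,m,y,guess_z,h0):
    """fit rim-top plane to masked cloud near height h0 along guess_z; returns frame"""
    Q=X[m]; n=np.array(guess_z)/np.linalg.norm(guess_z)
    for w in (8,5,4,3):
        s=abs(Q@n-h0)<w; P=Q[s]; ce=P.mean(0); n=np.linalg.svd(P-ce,full_matrices=False)[2][2]; n*=np.sign(n@guess_z); h0=np.median(P@n)
    yel=X[m&y]; yel=yel[abs(yel@n-h0)<3]
    e1=np.cross([0,0,1],n) if n[2]<.99 else np.array([0,1,0.]); e1-=n*(n@e1); e1/=np.linalg.norm(e1); e2=np.cross(n,e1)
    uv=np.c_[P@e1,P@e2].astype(np.float32); (cu,cv_),(w_,h_),a=cv2.minAreaRect(uv)
    C=cu*e1+cv_*e2+n*h0
    a=np.radians(a); A=np.cos(a)*e1+np.sin(a)*e2; B=-np.sin(a)*e1+np.cos(a)*e2
    bx=A if w_>h_ else B; bx=bx*np.sign((yel.mean(0)-C)@bx)
    by=np.cross(n,bx)
    return C,bx,by,n,(w_,h_),len(P)
E
python3 - <<'E'
from h import *
p,d,c,T=load('w2'); X=cloud(d,c,T); t,y=masks(p); m=t|y
k,l,st,_=cv2.connectedComponentsWithStats(m.astype(np.uint8)); i=1+np.argmax(st[1:,4]); m=l==i; print(st[i])
gz=np.array([-.498,.045,.866]); h=X[m]@gz; hh=np.percentile(h,98); print(hh, np.histogram(h,bins=np.arange(hh-20,hh+6,2)))
C,bx,by,n,sz,N=rimpose(X,m,y,gz,hh-1); print('C',C.round(1),'bx',bx.round(4),'by',by.round(4),'n',n.round(4),sz,N,'tilt',np.degrees(np.arccos(n[2])))
q=linefit_quad(m); print(q.round(1))
# rays onto plane
f,cx,cy=K(c); o=T[:3,3]
W=[]
for u,v in q:
    r=T[:3,:3]@np.array([(u-cx)/f,(v-cy)/f,1]); W.append(o+r*((C-o)@n)/(r@n))
W=np.array(W); print(W.round(1),np.linalg.norm(np.roll(W,-1,0)-W,axis=1).round(1),W.mean(0).round(1))
E
```

```text
[  202    12   123   203 22079]
-122.11279197446727 (array([ 320,  735,  995,  319,  439,  314,  158,  656, 2247, 2350,  356,
          1]), array([-142.11279197, -140.11279197, -138.11279197, -136.11279197,
       -134.11279197, -132.11279197, -130.11279197, -128.11279197,
       -126.11279197, -124.11279197, -122.11279197, -120.11279197,
       -118.11279197]))
C [ 489.2 -251.   150.8] bx [-0.0785 -0.9969 -0.0014] by [ 0.8527 -0.0679  0.5179] n [-0.5164  0.0395  0.8554] (125.67342376708984, 220.87396240234375) 5498 tilt 31.19064499577091
[[324.   12. ]
 [312.1 213. ]
 [213.6 213. ]
 [202.   12. ]]
[[ 550.9 -146.6  183.2]
 [ 533.4 -363.2  182.7]
 [ 428.  -355.7  118.7]
 [ 445.1 -137.3  119. ]] [217.3 123.5 219.1 124.1] [ 489.4 -250.7  150.9]
```

```bash
cat > pose.py <<'E'
from h import *
C=np.array([489.3,-250.9,150.8]); bx=np.array([-.0785,-.9969,0]); bx/=np.linalg.norm(bx)
t=np.radians(30.6); fh=np.array([-bx[1],bx[0],0])
by=np.cos(t)*fh+np.sin(t)*np.array([0,0,1]); bz=np.cross(bx,by)
Rp=frame(-bz,-bx)
E
python3 - <<'E'
from pose import *
s=arm.read_state(); print(((s['position']-C)@np.c_[bx,by,bz]).round(1))
plan(C+58*by+40*bz,Rp,.5)
E
```

```text
[ 61.6  -0.4 171. ]
4
[[0.5,0.0155,0.0149,0.0326,-0.0025,0.0005,-0.0005],[0.5,0.0155,0.0148,0.0326,-0.0025,0.0005,-0.0005],[0.5,0.0154,0.0148,0.0327,-0.0025,0.0005,-0.0005],[0.5,0.0154,0.0147,0.0327,-0.0025,0.0005,-0.0005]]
```

>>> drive_tool(
  moves=[
    [[0.5, 0.0155, 0.015, 0.0325, -0.0025, 0, 0], [0.5, 0.0155, 0.015, 0.0325, -0.0025, 0, 0], [0.5, 0.0155, 0.015, 0.0325, -0.0025, 0, 0], [0.5, 0.0155, 0.015, 0.0325, -0.0025, 0, 0], [0.5, 0, 0, 0, 0, 0, 0], [0.5, 0, 0, 0, 0, 0, 0]],
  ],
)

```text
clock: 4.95
position: [521.4, -244.3, 215.3]
ee_rot: [0.705, 0.658, 0.18, 0.195]
contact_force: [1.3, -0.4, -0.1]
gripper_width: 42.7
```

```bash
python3 - <<'E'
from pose import *
s=arm.read_state(); print(((s['position']-C)@np.c_[bx,by,bz]).round(1),s['joints'].round(2),s['gripper_width'])
plan(C+58*by-15*bz,Rp,.5,vmax=.015)
grab('wrist','w3'); cv2.imwrite('pics/w3b.png',cv2.resize(cv2.imread('pics/w3.png'),(768,576),interpolation=cv2.INTER_CUBIC))
E
```

```text
[-9.1 59.9 39.5] [-0.19  0.12 -0.46 -0.14 -0.46 -2.91] 42.74884033016359
4
[[0.5,-0.0023,-0.0005,0.0136,0.0007,-0.0005,0.0023],[0.5,-0.0023,-0.0005,0.0136,0.0007,-0.0005,0.0023],[0.5,-0.0023,-0.0005,0.0136,0.0007,-0.0005,0.0023],[0.5,-0.0023,-0.0005,0.0136,0.0007,-0.0005,0.0023]]
```

View pics/w3b.png

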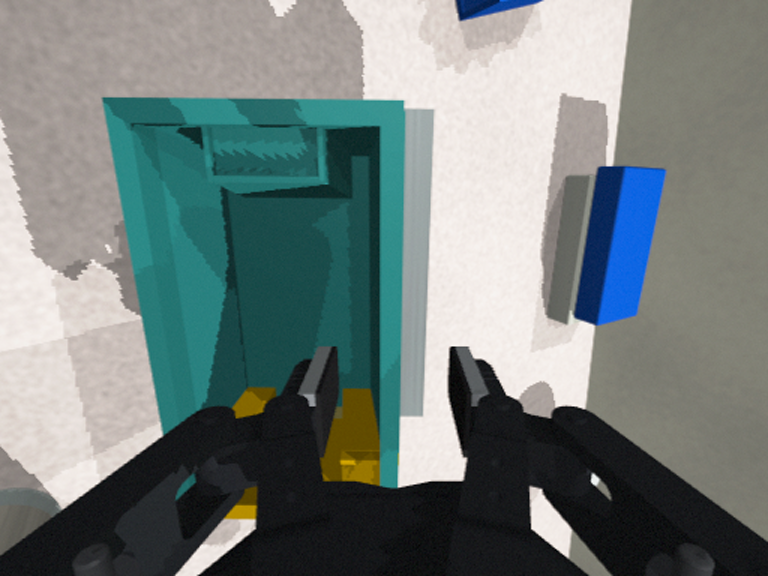

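>>> drive_tool(
  moves=[
    [[0.5, -0.0025, -0.0005, 0.014, 0, 0, 0.002], [0.5, -0.0025, -0.0005, 0.014, 0, 0, 0.002], [0.5, -0.002, -0.0005, 0.014, 0, 0, 0.002], [0.5, -0.002, -0.0005, 0.012, 0, 0, 0.002], [0.5, 0, 0, 0, 0, 0, 0]],
  ],
)

```text
clock: 5.5
position: [547.0, -257.9, 166.6]
ee_rot: [0.708, 0.653, 0.182, 0.196]
contact_force: [-0.8, -0.0, 0.8]
gripper_width: 42.6
```

```bash
python3 - <<'E'
from pose import *
s=arm.read_state(); print(((s['position']-C)@np.c_[bx,by,bz]).round(1),s['joints'].round(2),s['contact_force'])
plan(C+58*by-15*bz,Rp,.5,vmax=.015)
E
```

```text
[  2.4  58.  -16. ] [-0.21  0.23 -0.45 -0.2  -0.36 -2.84] [-0.75967319 -0.04136385  0.81567369]
1
[[0.5,0.0024,0.0,-0.001,0.0073,-0.0001,-0.0024]]
```

>>> drive_tool(
  moves=[
    [[0.2, 0.002, 0, -0.001, 0.007, 0, -0.002], [0.1, 0, 0, 0, 0, 0, 0], [0, 0, 0, 0, 0, 0, 0], [0, 0, 0, 0, 0, 0, 0], [0, 0, 0, 0, 0, 0, 0], [0, 0, 0, 0, 0, 0, 0], [0, 0, 0, 0, 0, 0, 0]],
  ],
)

```text
clock: 6.2
position: [546.9, -256.2, 167.9]
ee_rot: [0.709, 0.654, 0.179, 0.194]
contact_force: [1.6, 0.4, -1.1]
gripper_width: 8.5
```

```bash
python3 - <<'E'
from pose import *
s=arm.read_state(); print(((s['position']-C)@np.c_[bx,by,bz]).round(1),s['joints'].round(2),s['contact_force'],s['wrist_torque'],s['gripper_width'])
Rt=R.from_quat(s['ee_rot']); print(Rt.inv().apply(bz).round(4))
E
```

```text
[  0.7  58.5 -14.8] [-0.21  0.23 -0.45 -0.18 -0.37 -2.86] [ 1.61045556  0.41591391 -1.05774441] [-0.09977027  0.86993759 -0.1095008 ] 8.528872352194055
[-7.0e-04  1.2e-03 -1.0e+00]
```

>>> drive_tool(
  moves=[
    [[0, 0, 0, -0.004, 0, 0, 0], [0, 0, 0, -0.006, 0, 0, 0], [0, 0, 0, -0.008, 0, 0, 0], [0, 0, 0, -0.01, 0, 0, 0]],
  ],
)

```text
clock: 6.6
position: [530.0, -254.2, 191.1]
ee_rot: [0.709, 0.655, 0.178, 0.191]
contact_force: [-0.4, -1.2, -2.4]
gripper_width: 8.0
```

```bash
python3 - <<'E'
from pose import *
s=arm.read_state(); print(((s['position']-C)@np.c_[bx,by,bz]).round(1),s['contact_force'],s['wrist_torque'],s['gripper_width'],s['joints'].round(2))
plan(C+58.5*by+75*bz,Rp,0,vmax=.012)
grab('scene','s2'); cv2.imwrite('pics/s2z.png',cv2.resize(cv2.imread('pics/s2.png')[90:250,150:370],(800,582),interpolation=cv2.INTER_CUBIC))
E
```

```text
[ 0.1 55.7 13.9] [-0.40836748 -1.15854688 -2.39063381] [ 0.14159353  1.33570997 -0.01963996] 7.995036592117309 [-0.21  0.17 -0.46 -0.17 -0.42 -2.88]
6
[[0,0.0,0.0004,-0.0102,-0.0009,-0.0002,-0.0003],[0,0.0,0.0004,-0.0102,-0.0009,-0.0002,-0.0003],[0,0.0,0.0004,-0.0102,-0.0009,-0.0002,-0.0003],[0,0.0,0.0004,-0.0102,-0.0009,-0.0002,-0.0003],[0,0.0,0.0005,-0.0102,-0.0009,-0.0002,-0.0003],[0,0.0,0.0005,-0.0102,-0.0009,-0.0002,-0.0003]]
```

View pics/s2z.png

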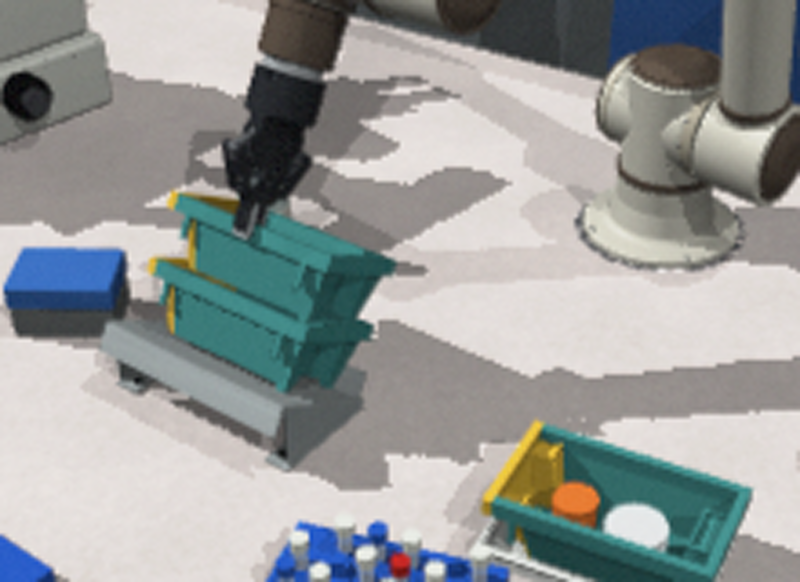

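>>> drive_tool(
  moves=[
    [[0, 0, 0.001, -0.01, 0, 0, 0], [0, 0, 0.001, -0.01, 0, 0, 0], [0, 0, 0, -0.01, 0, 0, 0], [0, 0, 0, -0.012, 0, 0, 0], [0, 0, 0, -0.014, 0, 0, 0], [0, 0, 0, -0.014, 0, 0, 0], [0, 0, 0, -0.014, 0, 0, 0]],
  ],
)

```text
clock: 7.35
position: [484.1, -250.5, 271.7]
ee_rot: [0.709, 0.655, 0.178, 0.192]
contact_force: [0.8, 0.7, -3.0]
gripper_width: 8.3
```

```bash
python3 - <<'E'
from pose import *
s=arm.read_state(); print(((s['position']-C)@np.c_[bx,by,bz]).round(1),s['contact_force'],s['wrist_torque'],s['gripper_width'],s['joints'].round(2))
grab('scene','s3'); cv2.imwrite('pics/s3z.png',cv2.resize(cv2.imread('pics/s3.png')[60:220,150:370],(800,582),interpolation=cv2.INTER_CUBIC))
E
```

```text
[1.000e-01 5.710e+01 1.067e+02] [ 0.82408406  0.70418532 -3.02514777] [0.10279201 1.26452961 0.04267536] 8.330537729308094 [-0.22  0.01 -0.43 -0.13 -0.61 -2.91]
```

View pics/s3z.png

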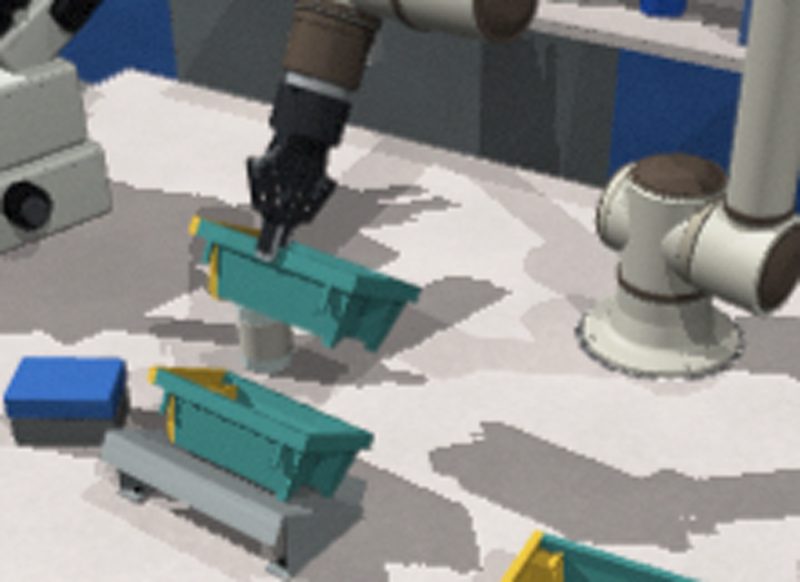

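```bash
python3 - <<'E'
from pose import *
Rm=frame([.15,0,-.99],[-1,0,0]); Rf=frame([0,0,-1],[.0843,-.9964,0])
plan([480,-170,330],Rp,0,vmax=.03)
plan([470,20,330],Rm,0,pos0=[480,-170,330],R0=Rp,wmax=.11)
plan([518.4,196,260],Rf,0,pos0=[470,20,330],R0=Rm,wmax=.11)
E
```

```text
4
[[0,0.0201,0.0047,-0.0133,-0.0002,0.0001,-0.0002],[0,0.0201,0.0047,-0.0133,-0.0002,0.0001,-0.0002],[0,0.0201,0.0047,-0.0133,-0.0002,0.0001,-0.0002],[0,0.0201,0.0047,-0.0133,-0.0002,0.0001,-0.0002]]
16
[[0,0.0118,-0.0013,-0.0008,0.0177,0.0203,-0.1015],[0,0.0119,-0.0001,-0.0005,0.0177,0.0203,-0.1015],[0,0.0118,0.001,-0.0003,0.0177,0.0203,-0.1015],[0,0.0117,0.0022,-0.0001,0.0177,0.0203,-0.1015],[0,0.0114,0.0034,0.0001,0.0177,0.0203,-0.1015],[0,0.011,0.0046,0.0002,0.0177,0.0203,-0.1015],[0,0.0105,0.0056,0.0004,0.0177,0.0203,-0.1015],[0,0.0098,0.0067,0.0005,0.0177,0.0203,-0.1015],[0,0.0091,0.0077,0.0005,0.0177,0.0203,-0.1015],[0,0.0083,0.0085,0.0006,0.0177,0.0203,-0.1015],[0,0.0073,0.0093,0.0006,0.0177,0.0203,-0.1015],[0,0.0063,0.01,0.0005,0.0177,0.0203,-0.1015],[0,0.0053,0.0106,0.0005,0.0177,0.0203,-0.1015],[0,0.0042,0.0111,0.0004,0.0177,0.0203,-0.1015],[0,0.003,0.0115,0.0002,0.0177,0.0203,-0.1015],[0,0.0018,0.0118,0.0001,0.0177,0.0203,-0.1015]]
16
[[0,-0.0023,0.011,0.0048,-0.0078,0.0071,-0.1032],[0,-0.0035,0.0107,0.0048,-0.0078,0.0071,-0.1032],[0,-0.0046,0.0102,0.0049,-0.0078,0.0071,-0.1032],[0,-0.0057,0.0096,0.0049,-0.0078,0.0071,-0.1032],[0,-0.0067,0.009,0.005,-0.0078,0.0071,-0.1032],[0,-0.0076,0.0082,0.005,-0.0078,0.0071,-0.1032],[0,-0.0084,0.0073,0.005,-0.0078,0.0071,-0.1032],[0,-0.0092,0.0064,0.005,-0.0078,0.0071,-0.1032],[0,-0.0098,0.0054,0.005,-0.0078,0.0071,-0.1032],[0,-0.0103,0.0043,0.0049,-0.0078,0.0071,-0.1032],[0,-0.0108,0.0032,0.0049,-0.0078,0.0071,-0.1032],[0,-0.0111,0.002,0.0048,-0.0078,0.0071,-0.1032],[0,-0.0112,0.0008,0.0047,-0.0078,0.0071,-0.1032],[0,-0.0113,-0.0004,0.0047,-0.0078,0.0071,-0.1032],[0,-0.0112,-0.0016,0.0046,-0.0078,0.0071,-0.1032],[0,-0.011,-0.0028,0.0045,-0.0078,0.0071,-0.1032]]
```

>>> drive_tool(
  moves=[
    [[0, 0.012, 0.007, -0.014, 0, 0, 0], [0, 0.02, 0.005, -0.014, 0, 0, 0], [0, 0.02, 0.005, -0.014, 0, 0, 0], [0, 0.02, 0.005, -0.013, 0, 0, 0], [0, 0.012, 0, -0.001, 0.009, 0.01, -0.05], [0, 0.012, 0, -0.001, 0.018, 0.02, -0.1], [0, 0.012, 0, 0, 0.018, 0.02, -0.1], [0, 0.012, 0.002, 0, 0.018, 0.02, -0.1], [0, 0.011, 0.003, 0, 0.018, 0.02, -0.1], [0, 0.011, 0.004, 0, 0.018, 0.02, -0.1], [0, 0.01, 0.006, 0, 0.018, 0.02, -0.1], [0, 0.01, 0.007, 0, 0.018, 0.02, -0.1], [0, 0.009, 0.008, 0, 0.018, 0.02, -0.1], [0, 0.008, 0.009, 0, 0.018, 0.02, -0.1], [0, 0.007, 0.009, 0, 0.018, 0.02, -0.1], [0, 0.006, 0.01, 0, 0.018, 0.02, -0.1]],
  ],
)

```text
clock: 9.0
position: [465.9, -42.8, 336.2]
ee_rot: [0.193, 0.974, 0.058, 0.107]
contact_force: [0.2, -0.2, -3.0]
gripper_width: 8.8
```

```bash
python3 - <<'E'
from pose import *
s=arm.read_state(); print(s['contact_force'],s['wrist_torque'],s['gripper_width'],s['joints'].round(2))
Rm=frame([.15,0,-.99],[-1,0,0]); Rf=frame([0,0,-1],[.0843,-.9964,0])
plan([470,20,330],Rm,0,wmax=.11)
grab('scene','s4')
E
```

```text
[ 0.2272415  -0.23708453 -3.04473193] [-0.08478472  0.5484999   0.03858479] 8.788968846289531 [ 0.25 -0.07 -0.3  -0.01 -1.09 -2.21]
4
[[0,0.0055,0.0146,0.0029,0.0218,0.0171,-0.0992],[0,0.0039,0.0151,0.0026,0.0218,0.0171,-0.0992],[0,0.0024,0.0155,0.0023,0.0218,0.0171,-0.0992],[0,0.0008,0.0157,0.002,0.0218,0.0171,-0.0992]]
```

View pics/s4.png

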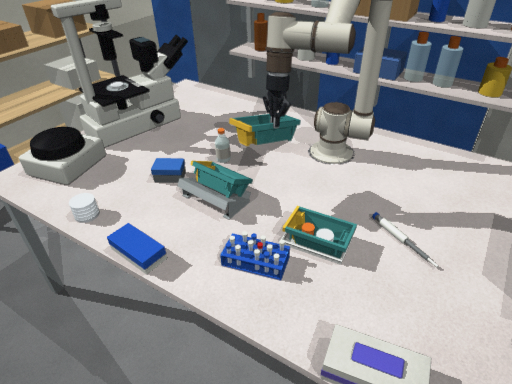

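>>> drive_tool(
  moves=[
    [[0, 0.0055, 0.0145, 0.003, 0.022, 0.017, -0.1], [0, 0.004, 0.015, 0.0025, 0.022, 0.017, -0.1], [0, 0.0025, 0.0155, 0.0025, 0.022, 0.017, -0.1], [0, 0.001, 0.0155, 0.002, 0.022, 0.017, -0.1], [0, -0.002, 0.011, 0.004, -0.008, 0.007, -0.103], [0, -0.003, 0.011, 0.004, -0.008, 0.007, -0.103], [0, -0.005, 0.01, 0.004, -0.008, 0.007, -0.103], [0, -0.006, 0.01, 0.004, -0.008, 0.007, -0.103], [0, -0.007, 0.009, 0.004, -0.008, 0.007, -0.103], [0, -0.008, 0.008, 0.004, -0.008, 0.007, -0.103], [0, -0.008, 0.007, 0.004, -0.008, 0.007, -0.103], [0, -0.009, 0.006, 0.004, -0.008, 0.007, -0.103], [0, -0.01, 0.005, 0.004, -0.008, 0.007, -0.103], [0, -0.01, 0.004, 0.004, -0.008, 0.007, -0.103]],
  ],
)

```text
clock: 10.45
position: [493.7, 139.9, 283.1]
ee_rot: [-0.522, 0.852, 0.001, 0.024]
contact_force: [0.1, -0.3, -2.3]
gripper_width: 8.8
```

```bash
python3 - <<'E'
from pose import *
s=arm.read_state(); print(s['contact_force'],s['wrist_torque'],s['gripper_width'],s['joints'].round(2))
Rf=frame([0,0,-1],[.0843,-.9964,0])
plan([518.4,196,260],Rf,0,wmax=.1)
E
```

```text
[ 0.05801084 -0.27405565 -2.25944392] [-0.01300838  0.19300165  0.04340035] 8.774073114771882 [ 0.59  0.13 -0.2  -0.   -1.18 -1.06]
6
[[0,-0.01,0.0007,0.0043,-0.0057,0.0059,-0.0926],[0,-0.0101,-0.0003,0.0042,-0.0057,0.0059,-0.0926],[0,-0.01,-0.0012,0.0041,-0.0057,0.0059,-0.0926],[0,-0.0099,-0.0022,0.0041,-0.0057,0.0059,-0.0926],[0,-0.0097,-0.0031,0.004,-0.0057,0.0059,-0.0926],[0,-0.0094,-0.004,0.0039,-0.0057,0.0059,-0.0926]]
```

>>> drive_tool(
  moves=[
    [[0, -0.01, 0.0005, 0.004, -0.006, 0.006, -0.093], [0, -0.01, -0.0005, 0.004, -0.006, 0.006, -0.093], [0, -0.01, -0.001, 0.004, -0.006, 0.006, -0.093], [0, -0.01, -0.002, 0.004, -0.006, 0.006, -0.093], [0, -0.0095, -0.003, 0.004, -0.006, 0.006, -0.093], [0, -0.0095, -0.004, 0.004, -0.006, 0.006, -0.093], [0, 0, 0, 0, 0, 0, 0]],
  ],
)

```text
clock: 11.15
position: [517.2, 199.8, 252.4]
ee_rot: [0.745, -0.667, -0.002, 0.005]
contact_force: [-0.2, -0.1, -2.3]
gripper_width: 8.8
```

```bash
python3 - <<'E'
from pose import *
s=arm.read_state(); print(s['contact_force'],s['wrist_torque'],s['gripper_width'],s['joints'].round(2))
Rf=frame([0,0,-1],[.0843,-.9964,0])
plan([518.4,196,260],Rf,0,wmax=.1)
for n in ('wrist','top','scene'): grab(n,n+'5')
E
```

```text
[-0.15302683 -0.11552928 -2.28909142] [-0.05636988  0.18038246  0.0339393 ] 8.752654195906624 [ 0.66  0.26 -0.12 -0.   -1.2  -0.55]
1
[[0,0.0039,-0.0006,-0.0076,0.0107,-0.0031,0.0272]]
```

View pics/wrist5.png

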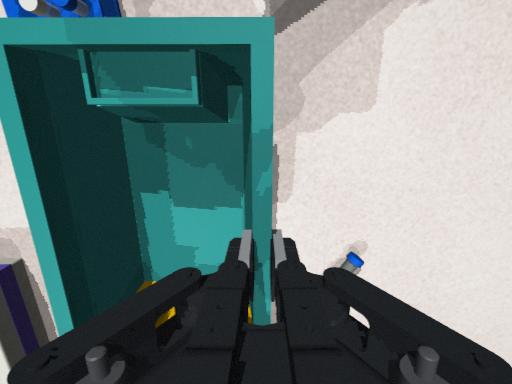

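View pics/scene5.png

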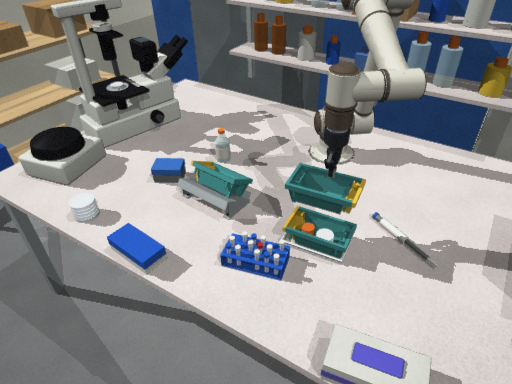

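View pics/top5.png

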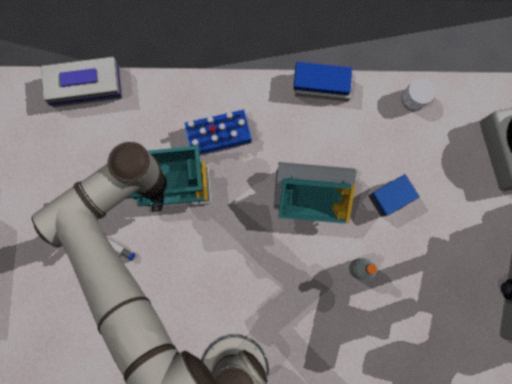

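```bash
cat > inhand.py <<'E'
from pose import *
def inhand(tag,dbg=True):
    p,d,c,_=load(tag); Tc=arm.camera_params('wrist')['T_tool_cam']; X=cloud(d,c,Tc); t,y=masks(p)
    k,l,st,_=cv2.connectedComponentsWithStats((t).astype(np.uint8)); m=l==1+np.argmax(st[1:,4])
    Q=X[m]; n=np.array([0,0,-1.]); h=-15+30  # rim at tool z ~ -15 -> n.h = 15
    h=15.
    for w in (8,5,3,2.5):
        P=Q[abs(Q@n-h)<w]; ce=P.mean(0); n=np.linalg.svd(P-ce,full_matrices=False)[2][2]; n*=-np.sign(n[2]); h=np.median(P@n)
    f,cx,cy=K(c)
    def topl(u,v):
        r=Tc[:3,:3]@np.array([(u-cx)/f,(v-cy)/f,1.]); o=Tc[:3,3]; return o+r*(h-o@n)/(r@n)
    up=m&(abs(X@n-h)<4)
    vv,uu=np.nonzero(up)
    # edges: plain end (top): first row per col ; right: last col per row ; left: first col per row
    E=[]
    cols=[u for u in range(30,250)]; E.append(np.array([topl(u,vv[uu==u].min()-.5) for u in cols if (uu==u).any()]))
    rows=range(40,200)
    E.append(np.array([topl(uu[vv==v].max()+.5,v) for v in rows if (vv==v).any()]))
    E.append(np.array([topl(uu[vv==v].min()-.5,v) for v in rows if (vv==v).any()]))
    L=[]
    for e in E:
        vx,vy,x0,y0=cv2.fitLine(e[:,:2].astype(np.float32),cv2.DIST_HUBER,0,.01,.01).ravel(); 
        L.append((np.array([vx,vy]),np.array([x0,y0])))
    return n,h,L,len(P)
E
python3 - <<'E'
from inhand import *
n,h,L,N=inhand('wrist5'); print('n',n.round(4),'h',h.round(2),N)
for dvec,p0 in L: print(dvec.round(4),p0.round(1),'ang',np.degrees(np.arctan2(dvec[1],dvec[0])).round(2))
E
```

```text
n [-0.0024 -0.014  -0.9999] h 16.36 19356
[ 0.0047 -1.    ] [112.8 -44.6] ang -89.73
[1.     0.0039] [81.4  5.3] ang 0.22
[0.9931 0.1173] [  69.7 -118.3] ang 6.73
```

```bash
python3 - <<'E'
from inhand import *
p,d,c,_=load('wrist5'); Tc=arm.camera_params('wrist')['T_tool_cam']; X=cloud(d,c,Tc); t,y=masks(p)
for v in (80,140,200,250):
    for u in list(range(0,80,5)): 
        if t[v,u]: print(v,u,X[v,u].round(1)); break
    us=np.nonzero(t[v])[0]; us=us[us<290]
    print(v,[ (int(u),X[v,u].round(1).tolist()) for u in (us.min(),us.min()+3,us.min()+8,us.min()+14,us.min()+25)],[ (int(u),X[v,u].round(1).tolist()) for u in (us.max()-20,us.max()-12,us.max()-5,us.max())])
for u in (60,150,230): print(u,[X[v,u].round(1).tolist() for v in (20,26,32,38)])
E
```

```text
80 0 [  88.5 -114.8  -16. ]
80 [(0, [88.5, -114.8, -16.0]), (3, [88.5, -113.5, -16.1]), (8, [88.8, -113.1, -14.0]), (14, [88.7, -110.3, -14.1]), (25, [89.5, -110.6, -7.8])] [(252, [88.4, -3.9, -16.7]), (260, [88.5, -0.4, -15.4]), (267, [88.4, 2.7, -16.4]), (272, [88.3, 4.8, -17.4])]
140 10 [  62.4 -118.9  -14.5]
140 [(7, [62.5, -119.4, -15.4]), (10, [62.4, -118.9, -14.5]), (15, [62.5, -115.5, -15.6]), (21, [62.4, -113.7, -14.4]), (32, [62.2, -110.4, -12.2])] [(252, [62.6, -4.2, -17.6]), (260, [62.5, -0.5, -16.7]), (267, [62.5, 2.8, -16.3]), (272, [62.5, 5.1, -16.4])]
200 25 [  33.1 -117.9  -16.1]
200 [(23, [32.8, -119.6, -15.3]), (26, [32.6, -118.7, -14.6]), (31, [32.9, -115.5, -15.4]), (37, [32.5, -113.6, -14.2]), (48, [31.6, -110.4, -11.3])] [(251, [24.3, -6.2, 11.0]), (259, [33.6, -1.0, -17.9]), (266, [33.1, 2.4, -16.4]), (271, [33.1, 4.9, -16.4])]
250 40 [   4.9 -117.8  -15.3]
250 [(36, [5.3, -119.2, -16.0]), (39, [4.5, -118.9, -14.7]), (44, [4.7, -116.0, -14.9]), (50, [4.2, -113.6, -14.0]), (61, [1.8, -111.3, -9.6])] [(250, [11.5, -5.3, -27.8]), (258, [5.6, -1.7, -16.9]), (265, [4.9, 2.0, -15.6]), (270, [9.6, 4.4, -24.4])]
60 [[111.6, -83.6, -15.8], [109.4, -83.9, -16.0], [107.1, -84.2, -16.3], [105.3, -85.8, -14.6]]
150 [[111.6, -46.2, -15.7], [109.5, -46.5, -15.6], [107.1, -46.4, -16.4], [104.8, -46.7, -16.3]]
230 [[111.1, -12.7, -17.4], [109.5, -12.9, -15.6], [107.1, -12.9, -16.2], [105.0, -13.1, -15.8]]
```

```bash
cat > place.py <<'E'
from pose import *
L=np.array([576.6,200.8]); lx=np.array([.0843,-.9964,0]); lx/=np.linalg.norm(lx)
def binT(dz,dx=0,dy=0):
    T=np.eye(4); x=-lx; T[:3,0]=x; T[:3,2]=[0,0,1]; T[:3,1]=np.cross([0,0,1],x); T[:3,3]=[L[0]+dx,L[1]+dy,150+dz]; return T
a=np.radians(.25); n=np.array([-.0024,-.012,-.9999]); n/=np.linalg.norm(n)
x=-np.array([np.cos(a),np.sin(a),0]); x-=n*(n@x); x/=np.linalg.norm(x)
B=np.eye(4); B[:3,0]=x; B[:3,2]=n; B[:3,1]=np.cross(n,x); B[:3,3]=[2.5,-57.2,-15.9]
def tgt(dz,dx=0,dy=0):
    T=binT(dz,dx,dy)@np.linalg.inv(B); return T[:3,3],R.from_matrix(T[:3,:3])
def err(dz):
    s=arm.read_state(); T=tool(s)@B; E=np.linalg.inv(binT(dz))@T
    return E[:3,3].round(2), R.from_matrix(E[:3,:3]).as_rotvec().round(4)
E
python3 - <<'E'
from place import *
p,r=tgt(40); print(p,err(40)); plan(p,r,0,vmax=.015)
E
```

```text
[519.59420937 198.27629491 173.42077361] (array([ 1.79,  2.22, 79.23]), array([0.0212, 0.0053, 0.0203]))
6
[[0,0.0001,-0.0006,0.0134,0.0035,-0.0008,0.0034],[0,0.0001,-0.0005,0.0134,0.0035,-0.0008,0.0034],[0,0.0001,-0.0005,0.0134,0.0035,-0.0008,0.0034],[0,0.0001,-0.0004,0.0134,0.0035,-0.0008,0.0034],[0,0.0001,-0.0004,0.0134,0.0035,-0.0008,0.0034],[0,0.0001,-0.0003,0.0134,0.0035,-0.0008,0.0034]]
```

>>> drive_tool(
  moves=[
    [[0, 0, -0.0005, 0.0135, 0.0035, -0.001, 0.0035], [0, 0, -0.0005, 0.0135, 0.0035, -0.001, 0.0035], [0, 0, -0.0005, 0.0135, 0.0035, -0.001, 0.0035], [0, 0, -0.0005, 0.0135, 0.0035, -0.001, 0.0035], [0, 0, -0.0005, 0.0135, 0.0035, -0.001, 0.0035], [0, 0, -0.0005, 0.0135, 0.0035, -0.001, 0.0035], [0, 0, 0, 0, 0, 0, 0], [0, 0, 0, 0, 0, 0, 0]],
  ],
)

```text
clock: 12.1
position: [520.5, 195.3, 175.1]
ee_rot: [0.733, -0.68, 0.004, -0.01]
contact_force: [0.4, 0.1, -2.6]
gripper_width: 8.4
```

```bash
python3 - <<'E'
from place import *
print(err(40)); p,r=tgt(40); plan(p,r,0,vmax=.015)
for n in ('wrist','top','scene'): grab(n,n+'6')
cv2.imwrite('pics/s6z.png',cv2.resize(cv2.imread('pics/scene6.png')[140:280,250:400],(600,560),interpolation=cv2.INTER_CUBIC))
cv2.imwrite('pics/t6z.png',cv2.resize(cv2.imread('pics/top6.png')[130:230,110:240],(780,600),interpolation=cv2.INTER_CUBIC))
E
```

```text
(array([-3.93, -0.42,  2.17]), array([-0.0088, -0.0052, -0.0143]))
1
[[0,-0.003,0.0007,0.0017,-0.0089,0.005,-0.0144]]
```

View pics/s6z.png

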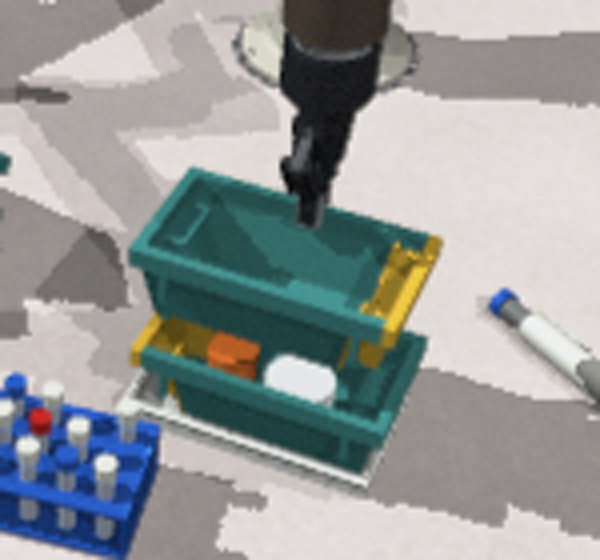

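View pics/wrist6.png

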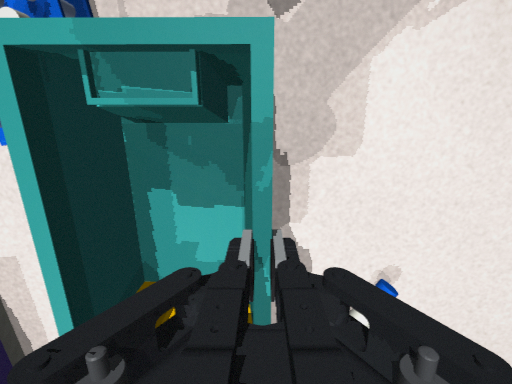

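```bash
cat >> place.py <<'E'
def avg(k=5):
    P=[];Q=[]
    for i in range(k):
        s=arm.read_state(); P.append(s['position']); q=s['ee_rot']; Q.append(q)
        arm.get_image('top')
    P=np.array(P); m=R.from_quat(Q).mean(); T=np.eye(4); T[:3,:3]=m.as_matrix(); T[:3,3]=P.mean(0)
    ang=(m.inv()*R.from_quat(Q)).as_rotvec()
    return T,P.std(0),ang.std(0),s
def report(dz,dx=0,dy=0,k=5):
    T,ps,as_,s=avg(k); E=np.linalg.inv(binT(dz,dx,dy))@(T@B)
    print('bin err (bin axes)',E[:3,3].round(2),'rot',R.from_matrix(E[:3,:3]).as_rotvec().round(4),'noise',ps.round(2),as_.round(4))
    p,r=tgt(dz,dx,dy); Tt=np.eye(4); Tt[:3,:3]=r.as_matrix(); Tt[:3,3]=p; D=np.linalg.inv(T)@Tt
    print('cmd tool: shift mm',D[:3,3].round(2),'rot',R.from_matrix(D[:3,:3]).as_rotvec().round(4),'F',s['contact_force'].round(1),'clock',s['clock'],'w',round(s['gripper_width'],1))
    return T
E
python3 - <<'E'
from place import *
report(40)
E
```

```text
bin err (bin axes) [-3.5  -0.48  2.16] rot [-0.009  -0.0057 -0.0138] noise [0.08 0.04 0.17] [0.0003 0.0001 0.0001]
cmd tool: shift mm [-2.6   0.73  1.67] rot [-0.0091  0.0055 -0.0138] F [-0.4 -0.3 -2.3] clock 12.45 w 8.2
```

>>> drive_tool(
  moves=[
    [[0, -0.0026, 0.0007, 0.0017, -0.009, 0.0055, -0.014], [0, 0, 0, 0, 0, 0, 0], [0, 0, 0, 0, 0, 0, 0]],
  ],
)

```text
clock: 12.8
position: [519.5, 198.7, 173.0]
ee_rot: [0.738, -0.674, 0.003, -0.005]
contact_force: [0.2, 0.7, -2.5]
gripper_width: 8.4
```

```bash
python3 - <<'E'
from place import *
report(40)
grab('wrist','w7')
from inhand import inhand
n,h,L,N=inhand('w7'); print('n',n.round(4),'h',h.round(2),N)
for dvec,p0 in L: print(dvec.round(4),p0.round(1))
p,d,c,_=load('w7'); X=cloud(d,c,arm.camera_params('wrist')['T_tool_cam'])
t,_=masks(p)
for v in (150,200,250):
    us=np.nonzero(t[v])[0]; us=us[us<290]; print(us.min(),X[v,us.min():us.min()+8].mean(0).round(1),us.max(),X[v,us.max()-8:us.max()].mean(0).round(1))
E
```

```text
bin err (bin axes) [ 0.46  0.06 -0.44] rot [0.001  0.0006 0.0016] noise [0.03 0.07 0.02] [0.     0.     0.0001]
cmd tool: shift mm [ 0.36 -0.09 -0.39] rot [ 0.001  -0.0006  0.0016] F [-0.2  0.6 -2.2] clock 13.0 w 8.5
n [-0.0024 -0.014  -0.9999] h 16.36 19339
[6.e-04 1.e+00] [112.6 -46.4]
[1.     0.0016] [70.7  5.2]
[0.9929 0.1193] [  70.1 -118.3]
9 [  57.8 -118.3  -15.2] 272 [ 57.8   3.  -16.2]
23 [  32.7 -118.3  -14.9] 271 [ 33.    2.7 -16.2]
37 [   4.7 -117.9  -14.9] 270 [  5.4   2.3 -16.5]
```

>>> drive_tool(
  moves=[
    [[0, 0, 0, 0.01, 0, 0, 0], [0, 0, 0, 0.01, 0, 0, 0], [0, 0, 0, 0.007, 0, 0, 0], [0, 0, 0, 0, 0, 0, 0], [0, 0, 0, 0, 0, 0, 0]],
  ],
)

```text
clock: 13.6
position: [519.2, 198.1, 142.7]
ee_rot: [0.738, -0.675, 0.003, -0.004]
contact_force: [0.4, 0.4, -2.4]
gripper_width: 7.8
```

```bash
python3 - <<'E'
from place import *
report(10)
for n in ('top','scene'): grab(n,n+'8')
cv2.imwrite('pics/s8z.png',cv2.resize(cv2.imread('pics/scene8.png')[160:270,260:380],(600,550),interpolation=cv2.INTER_CUBIC))
cv2.imwrite('pics/t8z.png',cv2.resize(cv2.imread('pics/top8.png')[130:230,110:240],(780,600),interpolation=cv2.INTER_CUBIC))
E
```

```text
bin err (bin axes) [ 0.02  0.27 -0.54] rot [0.0024 0.0012 0.001 ] noise [0.15 0.1  0.32] [0.0006 0.0003 0.0001]
cmd tool: shift mm [-0.06 -0.32 -0.41] rot [ 0.0024 -0.0011  0.001 ] F [-0.3  1.1 -1.9] clock 13.8 w 8.2
```

View pics/s8z.png

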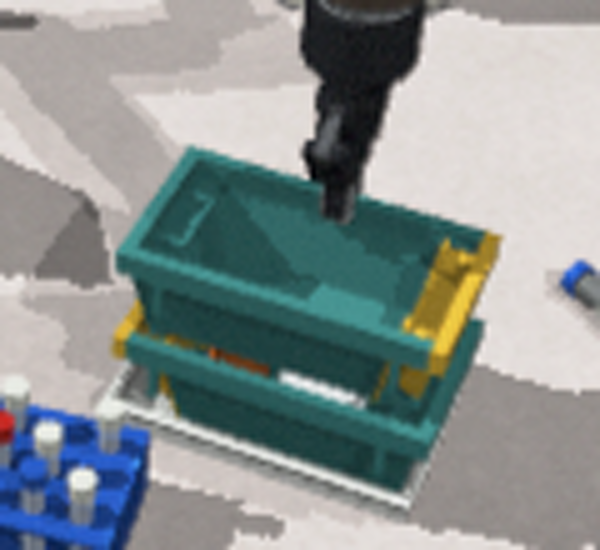

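View pics/t8z.png

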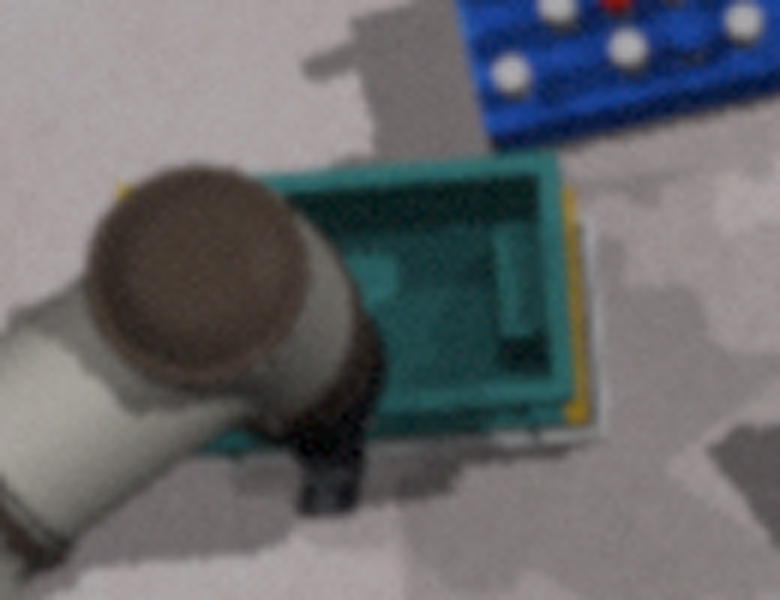

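```bash
python3 - <<'E'
from place import *
p,d,c,T=load('scene8')
for nm,pts,z in (('spare',[(190,147),(117,258),(435,360),(499,236)],159.5),('loaded',[(113,348),(432,456),(484,320)],84)):
    for u,v in pts: print(nm,(u,v),ray(u/5+260-.4,v/5+160-.4,c,T,z).round(1))
for x in (110,-110):
    for y in (63,-63): print('exp spare',(binT(10)@[x,y,0,1])[:3].round(1))
X=cloud(d,c,T)
# depth: rim top height of spare far band
t,y=masks(p); m=(t|y); m[:160]=0; Q=X[m]; Q=Q[(Q[:,0]>480)&(Q[:,0]<680)&(Q[:,1]>60)&(Q[:,1]<330)]
print(np.percentile(Q[:,2],[90,95,99]))
E
```

```text
spare (190, 147) [529.3  89.6 159.5]
spare (117, 258) [657.5 103.4 159.5]
spare (435, 360) [639.8 314.  159.5]
spare (499, 236) [509.5 306.1 159.5]
loaded (113, 348) [662. 105.  84.]
loaded (432, 456) [643.4 323.6  84. ]
loaded (484, 320) [508.1 306.6  84. ]
exp spare [504.6 305.1 160. ]
exp spare [630.1 315.7 160. ]
exp spare [523.1  85.9 160. ]
exp spare [648.6  96.5 160. ]
[157.4042783  158.88762001 160.77804544]
```

>>> drive_tool(
  moves=[
    [[0, 0, -0.0003, 0.003, 0.002, -0.001, 0.001], [0, 0, 0, 0.002, 0, 0, 0], [0, 0, 0, 0, 0, 0, 0]],
  ],
)

```text
clock: 14.25
position: [519.9, 198.4, 138.5]
ee_rot: [0.738, -0.675, 0.003, -0.006]
contact_force: [-0.1, -0.3, -2.8]
gripper_width: 8.2
```

```bash
python3 - <<'E'
from place import *
report(4)
E
```

```text
bin err (bin axes) [ 0.18 -0.43  1.41] rot [-0.0017 -0.0012 -0.0001] noise [0.08 0.06 0.13] [0.0002 0.0001 0.0001]
cmd tool: shift mm [0.21 0.47 1.31] rot [-0.0017  0.0012 -0.0001] F [ 0.  -0.3 -2.1] clock 14.45 w 8.3
```

>>> drive_tool(
  moves=[
    [[0, 0.0002, 0.0004, 0.002, -0.002, 0.001, 0], [0, 0, 0, 0, 0, 0, 0]],
  ],
)

```text
clock: 14.7
position: [519.8, 198.4, 136.9]
ee_rot: [0.738, -0.675, 0.003, -0.005]
contact_force: [0.5, -0.1, -2.7]
gripper_width: 9.0
```

```bash
python3 - <<'E'
from place import *
report(2)
E
```

```text
bin err (bin axes) [ 0.18 -0.38  1.7 ] rot [-0.0006 -0.0006  0.0001] noise [0.1  0.04 0.13] [0.0003 0.0001 0.    ]
cmd tool: shift mm [0.18 0.42 1.66] rot [-0.0006  0.0006  0.0001] F [-0.1 -0.1 -2.6] clock 14.9 w 8.2
```

>>> drive_tool(
  moves=[
    [[0, 0.0002, 0.0004, 0.002, 0, 0, 0], [0, 0, 0, 0, 0, 0, 0]],
  ],
)

```text
clock: 15.15
position: [519.6, 198.3, 135.1]
ee_rot: [0.738, -0.675, 0.003, -0.006]
contact_force: [-0.7, -0.9, -2.8]
gripper_width: 8.4
```

```bash
python3 - <<'E'
from place import *
report(0)
E
```

```text
bin err (bin axes) [ 0.12 -0.26  2.01] rot [-0.0014 -0.001   0.0002] noise [0.13 0.07 0.14] [0.0003 0.0001 0.0001]
cmd tool: shift mm [0.13 0.31 1.92] rot [-0.0014  0.001   0.0002] F [ 0.1 -0.1 -1. ] clock 15.35 w 8.6
```

>>> drive_tool(
  moves=[
    [[0, 0.0001, 0.0003, 0.001, -0.001, 0.001, 0], [0, 0, 0, 0, 0, 0, 0]],
  ],
)

```text
clock: 15.6
position: [519.7, 198.4, 134.5]
ee_rot: [0.738, -0.675, 0.003, -0.006]
contact_force: [-0.7, -0.3, -2.0]
gripper_width: 8.2
```

```bash
python3 - <<'E'
from place import *
report(0)
E
```

```text
bin err (bin axes) [ 0.14 -0.2   1.23] rot [-0.001  -0.0002  0.0002] noise [0.05 0.02 0.06] [0.0001 0.0001 0.    ]
cmd tool: shift mm [0.13 0.23 1.17] rot [-0.001   0.0002  0.0002] F [-0.2 -0.1 -2.8] clock 15.8 w 8.3
```

>>> drive_tool(
  moves=[
    [[0, 0.0001, 0.0002, 0.001, -0.001, 0, 0], [0, 0, 0, 0, 0, 0, 0]],
  ],
)

```text
clock: 16.05
position: [519.8, 198.5, 134.1]
ee_rot: [0.738, -0.675, 0.003, -0.006]
contact_force: [-0.1, -0.4, -2.0]
gripper_width: 8.6
```

```bash
python3 - <<'E'
from place import *
report(0)
E
```

```text
bin err (bin axes) [ 0.22 -0.26  0.65] rot [-0.0008 -0.0006  0.0004] noise [0.01 0.01 0.03] [0. 0. 0.]
cmd tool: shift mm [0.21 0.28 0.6 ] rot [-0.0008  0.0006  0.0004] F [-0.1  0.7 -0.9] clock 16.25 w 8.4
```

>>> drive_tool(
  moves=[
    [[0, 0.0002, 0.0003, 0.001, -0.001, 0.0005, 0], [0, 0, 0, 0, 0, 0, 0]],
  ],
)

```text
clock: 16.5
position: [519.9, 198.6, 134.1]
ee_rot: [0.738, -0.675, 0.003, -0.006]
contact_force: [0.2, -0.7, -2.1]
gripper_width: 8.6
```

```bash
python3 - <<'E'
from place import *
report(0)
E
```

```text
bin err (bin axes) [ 0.3  -0.34  0.64] rot [-0.0009 -0.0004  0.0009] noise [0.01 0.01 0.04] [0.0001 0.0001 0.    ]
cmd tool: shift mm [0.25 0.36 0.58] rot [-0.0009  0.0004  0.0009] F [-0.6 -0.3  0.7] clock 16.7 w 8.2
```

>>> drive_tool(
  moves=[
    [[0, 0, 0, 0.0015, 0, 0, 0], [0, 0, 0, 0, 0, 0, 0]],
  ],
)

```text
clock: 16.95
position: [520.0, 198.6, 134.1]
ee_rot: [0.738, -0.675, 0.004, -0.006]
contact_force: [0.2, -0.0, -2.9]
gripper_width: 8.3
```

```bash
python3 - <<'E'
from place import *
report(0)
p,d,c,T=grab('wrist','w9')
from inhand import inhand
n,h,L_,N=inhand('w9'); print('n',n.round(4),h.round(2),'world n',(T[:3,:3]@np.linalg.inv(arm.camera_params('wrist')['T_tool_cam'][:3,:3])@n).round(4))
grab('scene','s9'); cv2.imwrite('pics/s9z.png',cv2.resize(cv2.imread('pics/s9.png')[160:270,260:380],(600,550),interpolation=cv2.INTER_CUBIC))
E
```

```text
bin err (bin axes) [ 0.35 -0.41  0.65] rot [-0.0012  0.0001  0.0014] noise [0.02 0.01 0.06] [0.0001 0.0001 0.    ]
cmd tool: shift mm [0.27 0.44 0.57] rot [-0.0012 -0.0001  0.0014] F [-0.7 -0.3  1.1] clock 17.15 w 8.6
n [-0.0027 -0.0134 -0.9999] 16.39 world n [4.e-04 5.e-04 1.e+00]
```

View pics/s9z.png

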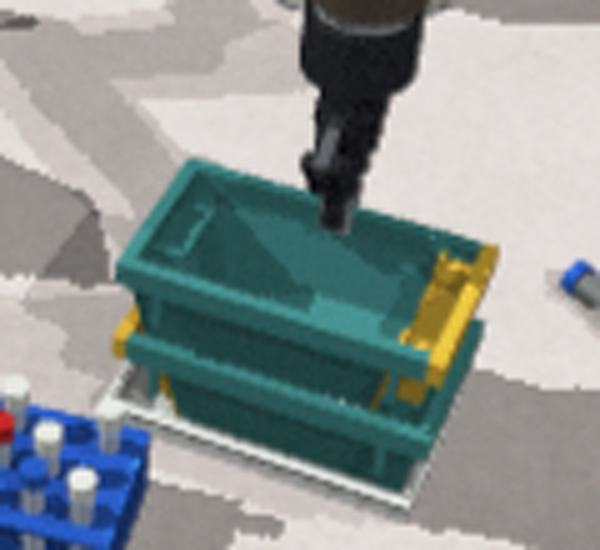

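>>> drive_tool(
  moves=[
    [[0.05, 0, 0, 0, 0, 0, 0], [0.12, 0, 0, 0, 0, 0, 0], [0.18, 0, 0, 0, 0, 0, 0], [0.25, 0, 0, 0, 0, 0, 0], [0.35, 0, 0, 0, 0, 0, 0], [0.35, 0, 0, 0, 0, 0, 0]],
  ],
)

```text
clock: 17.9
position: [521.2, 198.7, 133.6]
ee_rot: [0.738, -0.674, 0.004, -0.006]
contact_force: [-0.0, -0.9, -0.3]
gripper_width: 30.2
```

```bash
python3 - <<'E'
from place import *
report(0)
p,d,c,T=grab('wrist','w10')
from inhand import inhand
n,h,L_,N=inhand('w10'); print('n',n.round(4),h.round(2),'world n',(T[:3,:3]@np.linalg.inv(arm.camera_params('wrist')['T_tool_cam'][:3,:3])@n).round(4)); 
for a in L_: print(a)
E
```

```text
bin err (bin axes) [ 0.43 -1.51  0.41] rot [-0.0032 -0.0001  0.0017] noise [0.04 0.01 0.02] [0.0001 0.     0.    ]
cmd tool: shift mm [0.32 1.56 0.21] rot [-0.0032  0.0001  0.0017] F [ 1.2 -0.6 -0.4] clock 18.1 w 29.8
n [-0.0026 -0.0182 -0.9998] 16.78 world n [3.1e-03 4.0e-04 1.0e+00]
(array([ 0.00599877, -0.999982  ], dtype=float32), array([112.77255, -47.00393], dtype=float32))
(array([0.99999726, 0.00234245], dtype=float32), array([70.75149 ,  6.111028], dtype=float32))
(array([0.99572307, 0.09238837], dtype=float32), array([  68.622574, -118.05906 ], dtype=float32))
```

View pics/w10.png

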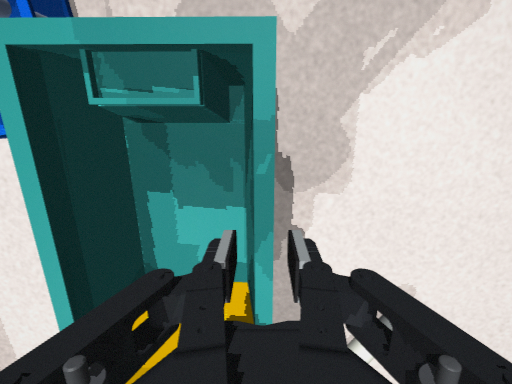

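>>> drive_tool(
  moves=[
    [[0.35, 0, 0, -0.005, 0, 0, 0], [0.35, 0, 0, -0.008, 0, 0, 0], [0.35, 0, 0, -0.015, 0, 0, 0], [0.35, 0, 0, -0.03, 0, 0, 0], [0.35, 0, 0, -0.03, 0, 0, 0], [0.35, 0, 0, -0.03, 0, 0, 0], [0.35, -0.035, -0.02, -0.02, 0, 0, 0], [0.35, -0.04, -0.02, -0.01, 0, 0, 0], [0.35, -0.03, -0.015, 0, 0, 0, 0], [0.35, 0, 0, 0, 0, 0, 0]],
  ],
)

```text
clock: 19.2
position: [565.1, 309.6, 296.9]
ee_rot: [0.738, -0.675, 0.005, -0.01]
contact_force: [0.4, -0.3, -1.1]
gripper_width: 29.8
```

```bash
python3 - <<'E'
from h import *
p,d,c,T=grab('wrist','w11'); X=cloud(d,c,T); t,y=masks(p); m=t|y
k,l,st,_=cv2.connectedComponentsWithStats(m.astype(np.uint8)); m=l==1+np.argmax(st[1:,4])
z=X[...,2]; top=m&(z>140)&(z<156); print('rim z',np.median(z[top]))
P=X[top]; A=np.c_[P[:,:2]-P[:,:2].mean(0),np.ones(len(P))]
for i in range(4):
    co=np.linalg.lstsq(A,P[:,2],rcond=None)[0]; r=P[:,2]-A@co; k_=abs(r)<2; A=A[k_];P=P[k_]
print('plane',co.round(4),len(P))
print(cv2.minAreaRect(P[:,:2].astype(np.float32)))
for n in ('top','scene'): grab(n,n+'11')
cv2.imwrite('pics/s11z.png',cv2.resize(cv2.imread('pics/scene11.png')[160:270,260:380],(600,550),interpolation=cv2.INTER_CUBIC))
E
```

```text
rim z 150.28686679907517
plane [-1.500000e-03 -6.000000e-04  1.503138e+02] 4071
((575.3446655273438, 222.75888061523438), (125.53850555419922, 176.40565490722656), 5.043959140777588)
```

View pics/w11.png

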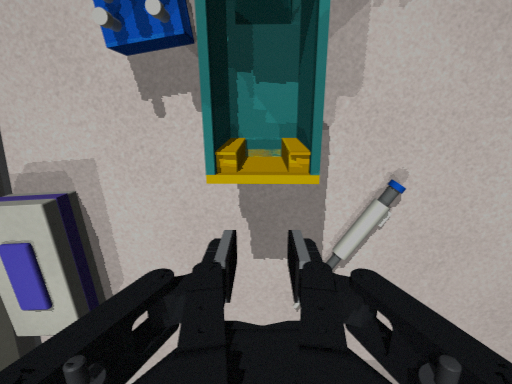

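View pics/s11z.png

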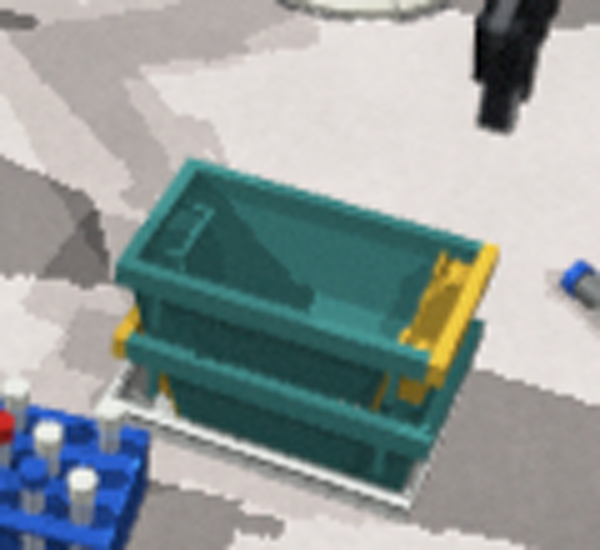

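View pics/scene11.png

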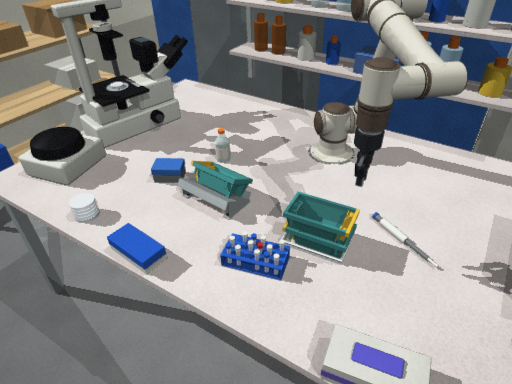

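```bash
python3 - <<'E'
from bench import arm
print(arm.read_state()['clock'],arm.job_done())
E
```

```text
the job is handed in; nothing more can be done
19.35 None
```

I lifted the upper bin straight out of the stand, turned it half round and set it on the loaded bin with its yellow end over the other's plain end. I then let go, backed off and handed the job in at 19.35 s.

- **Seating:** the stacked bin's rim measured 150.3 mm above the bench, where 150 mm means fully home. The rim was level to about 1.5 mrad along one axis and 0.6 mrad along the other. Its turn was 5.0° against 4.8° for the loaded bin.
- **Touchdown:** I lowered it in steps of 1–2 mm. It stopped going down with only a few newtons of change at the wrist, and it stayed put when I opened the fingers.
- **Rest of the bench:** in the scene picture, the lower bin was still on the stand. The tray, rack, bottle, tip box and pipette looked undisturbed. The dishes and jar are hidden by the upper bin, so I could not look at them after placing. Nothing touched the load on the way down as far as the forces showed.
- **Checks that disagreed:**
  - Corner positions read by hand from the scene camera came out as much as 14 mm off the wrist camera's. I relied on the wrist camera, whose sizes matched those given.
  - Just after release, a wrist reading gave 3 mrad of tilt. The final reading after backing off gave 1.5 mrad.

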